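Make up two paint orders at the packing bench

TASK

Make up two paint orders from the stock on the bench: the green tin, the black-capped hardener bottle and the rectangular thinner can go in the yellow tray; the red tin and the orange-capped hardener bottle go in the grey tray. Set each one down gently, standing upright on the tray's floor in a compartment of its own. Leave the blue tin, the blue-capped bottle and the roll of tape where they are.

Things in the scene. Friction and masses are not known exactly. Their poses are not given: they have to be found in the camera images.
- tin_green: round clear-coat tin, bare steel seams with a green sleeve (a white stripe round it low down) and a green lid; 62 mm diameter, 72 mm tall, about 0.3 kg, standing upright; origin at the centre of its underside, z up. Loose.
- tin_red: round primer tin, bare steel seams with a red sleeve (a white stripe round it low down) and a red lid; 62 mm diameter, 72 mm tall, about 0.3 kg, standing upright; origin at the centre of its underside, z up. Loose.
- tin_blue: round top-coat tin, bare steel seams with a dark blue sleeve (a white stripe round it low down) and a dark blue lid; 62 mm diameter, 72 mm tall, about 0.3 kg, standing upright; origin at the centre of its underside, z up. Loose. Not ordered: stays where it is.
- bottle_black: white plastic hardener bottle with a black screw cap and a thin black line round its label; body 50 mm diameter and straight up to 62 mm, then a shoulder, cap 32 mm diameter on top, 96 mm tall in all, about 0.17 kg, standing upright; origin at the centre of its underside, z up. Loose.
- bottle_orange: white plastic hardener bottle with an orange screw cap and a thin orange line round its label; body 50 mm diameter and straight up to 62 mm, then a shoulder, cap 32 mm diameter on top, 96 mm tall in all, about 0.17 kg, standing upright; origin at the centre of its underside, z up. Loose.
- bottle_blue: white plastic hardener bottle with a bright blue screw cap and a thin bright blue line round its label; body 50 mm diameter and straight up to 62 mm, then a shoulder, cap 32 mm diameter on top, 96 mm tall in all, about 0.17 kg, standing upright; origin at the centre of its underside, z up. Loose. Not ordered: stays where it is.
- thinner: rectangular steel thinner can with a white label, a yellow stripe and a yellow screw cap in the middle of its top; body 38 mm along its x axis, 64 mm along its y axis and 82 mm high, cap 26 mm diameter up to 96 mm; about 0.22 kg, standing upright; origin at the centre of its underside, z up. Loose.
- tape_roll: roll of cream masking tape lying flat, 94 mm outside diameter, 76 mm hole, 30 mm high; origin at the centre of its underside. Not ordered: stays where it is.
- tray_yellow: yellow plastic order tray, 264 x 126 x 36 mm high (rim 3 to 5 mm wider), fixed to the bench; walls, floor and dividers 4 mm thick. Two dividers as high as the walls make three compartments in a row, each about 82 x 118 mm inside. Origin on the bench under the tray's centre; x along the long side (compartment centres at x = -87, 0, +87 mm), z up; inner floor at z = 4 mm.
- tray_grey: dark grey plastic order tray, 264 x 126 x 36 mm high (rim 3 to 5 mm wider), fixed to the bench; walls, floor and dividers 4 mm thick. Two dividers as high as the walls make three compartments in a row, each about 82 x 118 mm inside. Origin on the bench under the tray's centre; x along the long side (compartment centres at x = -87, 0, +87 mm), z up; inner floor at z = 4 mm.
Not all that is in view belongs to the job. Leave any pink look-alike of the thinner alone.

How it is judged:
At the end, for the whole second after the job is handed in: All five ordered things in their own trays, undersides on the tray floor (within 5 mm), upright within 0.1 rad, at rest, no two in one compartment; the blue tin, blue-capped bottle and tape roll within 25 mm of their starts and upright within 0.1 rad (x of tin_green in the frame of tray_yellow between -0.128 and 0.128 m and y of tin_green in the frame of tray_yellow between -0.059 and 0.059 m and z of tin_green in the frame of tray_yellow between -0.002 and 0.009 m and angle between each of tin_green, bottle_black, thinner, tin_red, bottle_orange, tin_blue, bottle_blue, tape_roll's own z axis and vertical below 0.1 rad and linear speed of each of tin_green, bottle_black, thinner, tin_red, bottle_orange below 0.02 m/s and angular speed of each of tin_green, bottle_black, thinner, tin_red, bottle_orange below 0.2 rad/s and x of bottle_black in the frame of tray_yellow between -0.128 and 0.128 m and y of bottle_black in the frame of tray_yellow between -0.059 and 0.059 m and z of bottle_black in the frame of tray_yellow between -0.002 and 0.009 m and x of thinner in the frame of tray_yellow between -0.128 and 0.128 m and y of thinner in the frame of tray_yellow between -0.059 and 0.059 m and z of thinner in the frame of tray_yellow between -0.002 and 0.009 m and not (x of each of tin_green, bottle_black in the frame of tray_yellow above 0.043 m) and not (x of each of tin_green, bottle_black in the frame of tray_yellow below -0.043 m) and not (x of tin_green in the frame of tray_yellow between -0.043 and 0.043 m and x of bottle_black in the frame of tray_yellow between -0.043 and 0.043 m) and not (x of each of tin_green, thinner in the frame of tray_yellow above 0.043 m) and not (x of each of tin_green, thinner in the frame of tray_yellow below -0.043 m) and not (x of tin_green in the frame of tray_yellow between -0.043 and 0.043 m and x of thinner in the frame of tray_yellow between -0.043 and 0.043 m) and not (x of each of bottle_black, thinner in the frame of tray_yellow above 0.043 m) and not (x of each of bottle_black, thinner in the frame of tray_yellow below -0.043 m) and not (x of bottle_black in the frame of tray_yellow between -0.043 and 0.043 m and x of thinner in the frame of tray_yellow between -0.043 and 0.043 m) and x of tin_red in the frame of tray_grey between -0.128 and 0.128 m and y of tin_red in the frame of tray_grey between -0.059 and 0.059 m and z of tin_red in the frame of tray_grey between -0.002 and 0.009 m and x of bottle_orange in the frame of tray_grey between -0.128 and 0.128 m and y of bottle_orange in the frame of tray_grey between -0.059 and 0.059 m and z of bottle_orange in the frame of tray_grey between -0.002 and 0.009 m and not (x of each of tin_red, bottle_orange in the frame of tray_grey above 0.043 m) and not (x of each of tin_red, bottle_orange in the frame of tray_grey below -0.043 m) and not (x of tin_red in the frame of tray_grey between -0.043 and 0.043 m and x of bottle_orange in the frame of tray_grey between -0.043 and 0.043 m) and distance of each of tin_blue, bottle_blue, tape_roll from where it was at the start of the episode below 0.025 m); the robot touches nothing.
It fails at once if an ordered thing is dropped or falls (moves faster than 0.6 m/s with no finger on it) ((contact force between the fingers and tin_green below 0.05 N and linear speed of tin_green above 0.6 m/s) or (contact force between the fingers and tin_red below 0.05 N and linear speed of tin_red above 0.6 m/s) or (contact force between the fingers and bottle_black below 0.05 N and linear speed of bottle_black above 0.6 m/s) or (contact force between the fingers and bottle_orange below 0.05 N and linear speed of bottle_orange above 0.6 m/s) or (contact force between the fingers and thinner below 0.05 N and linear speed of thinner above 0.6 m/s)).
It fails at once if the blue tin, the blue-capped bottle or the tape roll is shifted by more than 25 mm or knocked over (distance of any of tin_blue, bottle_blue, tape_roll from where it was at the start of the episode above 0.025 m or angle between any of tin_blue, bottle_blue, tape_roll's own z axis and vertical above 0.3 rad).
It also fails if it takes over 115 s, if anything falls off the work surface, if the arm or the gripper's body presses on something with over 40 N, if the wrist force passes 120 N, or if a joint passes its speed limit or range.

ROBOT

A 7-joint arm with a two-finger parallel gripper is mounted at the origin on the work surface. World frame = base frame: x ahead of the robot, y to its left, z up, the work surface at z = 0. Lengths are in m, angles in rad, forces in N, time in s.
With the tool pointing down it reaches from about 0.4 to 0.85 m from the base axis. Payload 10.4 kg.
Tool frame: the origin (TCP) lies between the finger pads; the fingertips stand 11 mm ahead of it and the grasp point (between the pads) lies 8 mm behind it (bot.tcp_to_tips is the distance from the TCP to the fingertips, in m); z points along the fingers, y is the direction in which the jaws open and shut (so a half turn about z gives the same grasp; the last joint's range is limited). The gripper opens to 87 mm and grips with 3 to 60 N. Pads are 19 mm wide; open, the fingers measure 117 mm over their backs; the gripper's body (75 mm by 190 mm) begins 51 mm behind the grasp point.
Start: joints at [-1.124, 0.332, -0.065, 1.46, 0.022, 1.35, -0.088], TCP at [0.283, 0.557, 0.234] pointing down, gripper open.
Joint ranges: [-2.6, 2.6], [-0.5, 2.12], [-1.47, 1.34], [0.16, 2.42], [-1.27, 4.41], [0.06, 2.06], [-2.6, 2.6]. Speed limits (rad/s): [2.22, 2.22, 2.79, 2.79, 3.14, 3.14, 3.14].

INTERFACE

Orientations are given as a unit quaternion [x, y, z, w].
In Python, from workcell import bot gives the robot as it stands. The module is installed in compiled form; this text tells all that it offers.
- The arm moves only by the tool move_arm, never from a script. Its arguments are lists of equal length, an entry for each row: "translation": the shift along the tool's x, y, z scaled (see below), a list of three; "turn": the turn about the tool's z scaled (see below). In form: {"translation": [[tx, ty, tz], ...], "turn": [turn, ...]}. A call has 1 to 5 rows; each row shifts and turns the pose as measured when the row begins, along the tool's axes as they then stand; what a row does not reach is not made up. The controller multiplies each number of a shift by 40 mm and each number of a turn by 0.08 rad. A row lasts 1/10 s, in which the tool goes at most 50 mm and 8.59 degrees, less where a joint would pass 70% of its speed; a pose out of reach is approached as far as the arm can. A call with a number of a shift or a turn outside -1 to 1 is refused whole. A call with a gripper value outside its range is refused whole. "claw" is the opening, from -1 (shut) to 1 (fully open), set as the call begins (left out, the last holds). The fingers move at their own pace and stop on an object; the grip force is fixed at half the most. Time passes only in rows, so rows that do not move let the fingers close. It gives the time, the measured TCP pose, the force and the opening at its end, in the units of the state.
- bot.sense(): the state, without advancing time (a new reading comes with each control period).
- bot.read_camera(name): name is "scene" or "side" or "wrist"; returns the picture (420x560x3 uint8, red, green, blue); there is no depth.
- bot.camera_model(name): a dict with "fov_y" (degrees; the focal length in pixels is half the picture's height over the tangent of half this angle, whatever the lens; pixels are square), "cx", "cy" (the principal point, pixels), "k1" (the pictures are not rectified: a ray, as slopes to the right and down, at radius r is drawn at 1 + k1 r^2 times it, then the intrinsics apply), "R" (3x3) and "t" (3): a world point X has camera coordinates R X + t. Camera axes: x right, y down, z forward; pixel columns grow to the right and rows downward; lengths in m; the calibration is good to about 2 mm. A picture is of the moment at which its call begins: read the wrist's pose just before it. camera_model takes no time and is no camera call; for the wrist camera it gives the pose at the moment of the call.
- bot.job_done(): hands the job in, once; it reports no verdict.
The state is a dict: "time_s": time; "joint_pos": joint angles; "joint_vel": joint speeds; "tau": joint torques, N m; "tcp_pos": TCP position; "ee_rot": TCP orientation; "ft_force": force on the tool from outside, world axes, zero at the start; "wrist_torque": the same for the moment, N m; "width": finger opening in m.
Only numpy, scipy, OpenCV 4.12 (cv2) and the standard library are available. Lean on these libraries where they do the work, as an engineer would, in place of code of your own. Each camera call takes 0.05 s, during which the arm holds its last target.

## Working session

There is one attempt and no reset: what is moved stays moved. The work goes in short steps, Python scripts to look and compute and a tool call to move; the robot and the scene stay as the last step left them, time stands still between calls to the robot, and variables do not carry over. Pictures are saved under pics/ and viewed, and the job is handed in when it is done.

Besides the shell and the picture viewer there is one more tool, called as name(argument=value, ...) on one line, values as JSON. move_arm: Moves the arm, as the interface text tells. Its arguments: {"type":"object","properties":{"translation":{"type":"array"},"turn":{"type":"array"},"claw":{"type":"number"}},"required":["translation","turn"]}

```bash
mkdir -p pics
cat > h.py <<'E'
import numpy as np, cv2
from workcell import bot
def cam(n):
    m=bot.camera_model(n); f=210/np.tan(np.radians(m['fov_y'])/2)
    return m,f
def proj(n,X,m=None):
    m=m or bot.camera_model(n); f=210/np.tan(np.radians(m['fov_y'])/2)
    c=np.array(m['R'])@np.array(X,float)+np.array(m['t']); s=c[:2]/c[2]
    s=s*(1+m['k1']*(s@s)); return np.array([m['cx']+f*s[0],m['cy']+f*s[1]])
def unproj(n,uv,z,m=None):
    m=m or bot.camera_model(n); f=210/np.tan(np.radians(m['fov_y'])/2)
    d=np.array([(uv[0]-m['cx'])/f,(uv[1]-m['cy'])/f]); s=d.copy()
    for _ in range(30): s=d/(1+m['k1']*(s@s))
    R=np.array(m['R']);t=np.array(m['t']); C=-R.T@t; r=R.T@np.array([s[0],s[1],1])
    return C+r*(z-C[2])/r[2]
E
python3 - <<'E'
from h import *
s=bot.sense();print(s)
for n in ['scene','side','wrist']:
    m=bot.camera_model(n);print(n,m['fov_y'],m['k1'],-np.array(m['R']).T@np.array(m['t']))
    im=bot.read_camera(n);cv2.imwrite(f'pics/{n}0.png',im[:,:,::-1])
E
```

```text
{'time_s': 0.0, 'joint_pos': array([-1.12363909,  0.33290575, -0.06468221,  1.46094721,  0.02162412,
        1.34993998, -0.08849623]), 'joint_vel': array([-1.22599165e-03,  3.28488501e-05, -1.81728265e-04, -1.65598224e-04,
        1.08882560e-03, -1.01512381e-03,  6.30225340e-04]), 'tau': array([-3.28762962e-04, -6.23239160e+01,  2.49431416e-02, -3.89902461e+01,
       -6.10988773e-02,  3.99514439e-02,  1.62835809e-04]), 'tcp_pos': array([0.28276526, 0.55694072, 0.23272994]), 'ee_rot': array([ 2.32718369e-01,  9.72543878e-01, -7.41492044e-04, -1.25858449e-04]), 'ft_force': array([0.44815428, 0.22094605, 0.17015363]), 'wrist_torque': array([ 0.03899177,  0.00431424, -0.03054084]), 'width': 0.08707226946276868}
scene 49.442172078159246 -0.11791947364004353 [ 0.96650599 -0.24062175  0.7860852 ]
side 46.54728440594009 -0.012244658427060552 [ 0.3501485  -0.56895959  0.77862559]
wrist 69.41337406246157 -0.037759296037706745 [0.22180188 0.58890516 0.38424904]
```

View pics/scene0.png

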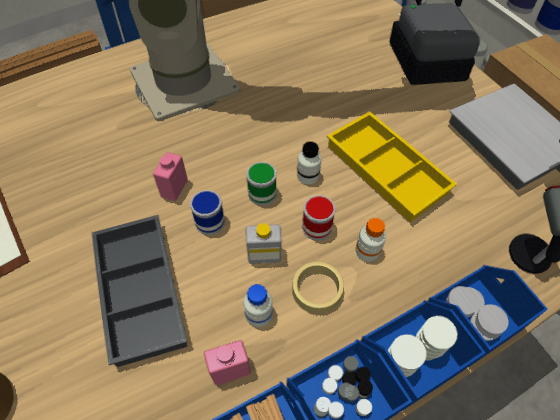

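View pics/side0.png

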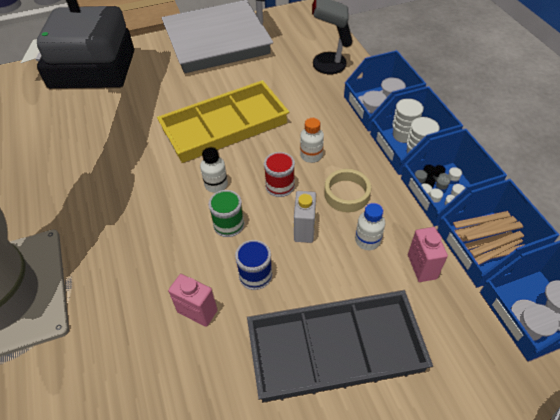

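View pics/wrist0.png

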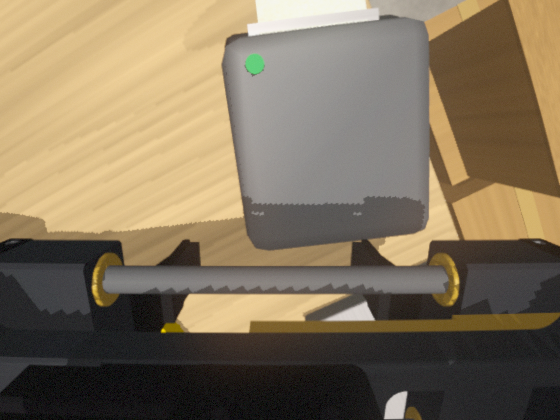

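Run:
```python
import cv2
a=cv2.imread('pics/scene0.png');b=cv2.imread('pics/side0.png')
cv2.imwrite('pics/sc_z.png',cv2.resize(a[130:330,180:400],None,fx=3.6,fy=3,interpolation=3)[:600,:800])
cv2.imwrite('pics/si_z.png',cv2.resize(b[110:310,190:390],None,fx=3,fy=3,interpolation=3))
cv2.imwrite('pics/tr_z.png',cv2.resize(a[105:225,320:460],None,fx=5,fy=5,interpolation=3))
cv2.imwrite('pics/tg_z.png',cv2.resize(b[285:405,240:435],None,fx=4,fy=4,interpolation=3))
```

```text
(no output)
```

View pics/sc_z.png

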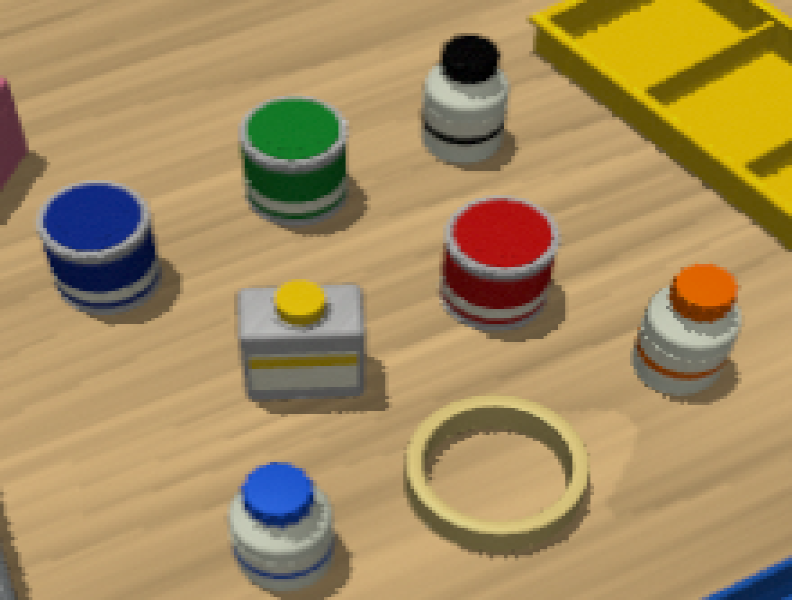

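View pics/si_z.png

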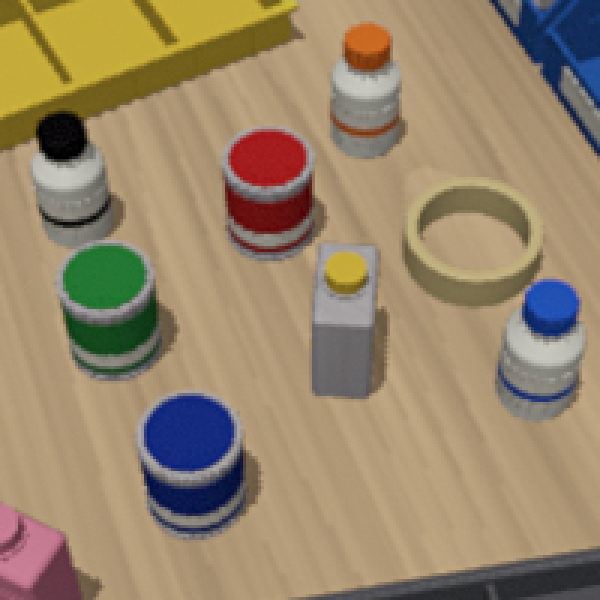

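View pics/tr_z.png

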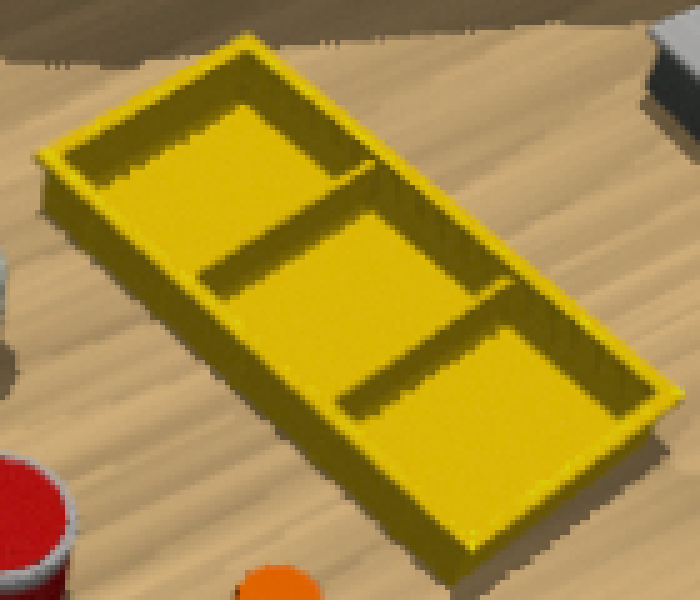

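View pics/tg_z.png

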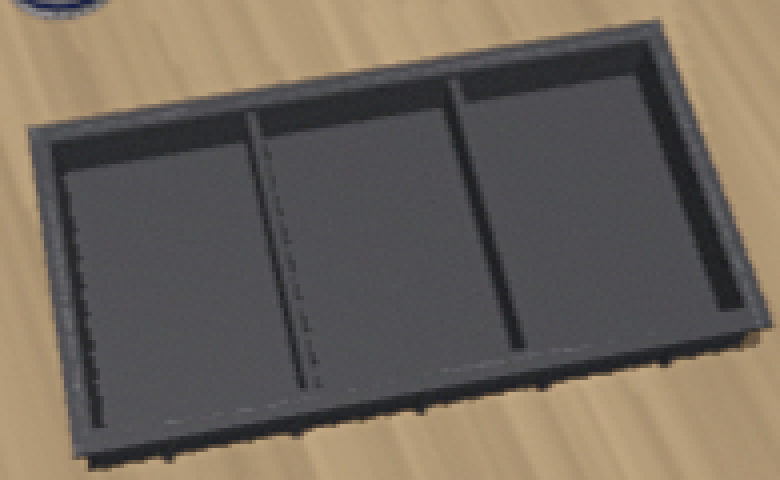

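Run:
```python
from h import *
S={'green':((295,134),(107,282),.072),'red':((501,238),(268,163),.072),'blue':((95,220),(191,437),.072),
'black':((470,54),(62,132),.096),'orange':((704,288),(368,42),.096),'thin':((301,298),(346,268),.096)}
M={n:bot.camera_model(n) for n in('scene','side')}
for k,(a,b,z) in S.items():
    p=unproj('scene',(180+a[0]/3.6,130+a[1]/3),z,M['scene']);q=unproj('side',(190+b[0]/3,110+b[1]/3),z,M['side'])
    print(k,p.round(4),q.round(4),((p+q)/2).round(4))
print('bb',unproj('scene',(180+279/3.6,130+486/3),.096,M['scene']))
print('tape',unproj('scene',(180+498/3.6,130+466/3),.03,M['scene']))
# thinner top corners scene/side z .082
for a in [(240,289),(363,289),(364,335),(241,337)]: print('th',unproj('scene',(180+a[0]/3.6,130+a[1]/3),.082,M['scene']).round(4))
for a in [(320,245),(378,245),(374,326),(314,323)]: print('thS',unproj('side',(190+a[0]/3,110+a[1]/3),.082,M['side']).round(4))
print('yellow')
Y=[unproj('scene',(320+a/5,105+b/5),.036,M['scene']) for a,b in [(38,155),(248,35),(682,393),(470,550)]]
G=[unproj('side',(240+a/4,285+b/4),.036,M['side']) for a,b in [(30,128),(660,20),(770,325),(77,457)]]
Y2=[unproj('side',p,.036,M['side']) for p in [(160,121),(264,85),(287,115),(179,158)]]
for n,Q in(('Y',Y),('G',G),('Y2',Y2)):
    Q=np.array(Q);c=Q.mean(0);print(n,Q.round(4).tolist(),c.round(4),[np.linalg.norm(Q[i]-Q[(i+1)%4]).round(4) for i in range(4)])
    r=cv2.minAreaRect(Q[:,:2].astype(np.float32)*1000);print(r)
```

```text
green [0.4423 0.0094 0.072 ] [0.4348 0.0057 0.072 ] [0.4385 0.0076 0.072 ]
red [0.5696 0.0663 0.072 ] [0.5625 0.0648 0.072 ] [0.5661 0.0656 0.072 ]
blue [ 0.4542 -0.1174  0.072 ] [ 0.4483 -0.1211  0.072 ] [ 0.4512 -0.1192  0.072 ]
black [0.4449 0.1202 0.096 ] [0.4392 0.1179 0.096 ] [0.442 0.119 0.096]
orange [0.663  0.1268 0.096 ] [0.6581 0.1255 0.096 ] [0.6605 0.1262 0.096 ]
thin [ 0.5728 -0.0541  0.096 ] [ 0.5695 -0.055   0.096 ] [ 0.5712 -0.0546  0.096 ]
bb [ 0.67592221 -0.11920196  0.096     ]
tape [ 0.6891672  -0.00454159  0.03      ]
th [ 0.5443 -0.0746  0.082 ]
th [ 0.5741 -0.0196  0.082 ]
th [ 0.6029 -0.0348  0.082 ]
th [ 0.575  -0.0893  0.082 ]
thS [ 0.5658 -0.0215  0.082 ]
thS [ 0.5995 -0.0345  0.082 ]
thS [ 0.573  -0.0918  0.082 ]
thS [ 0.5405 -0.077   0.082 ]
yellow
Y [[0.3863, 0.2045, 0.036], [0.3665, 0.3354, 0.036], [0.6325, 0.375, 0.036], [0.6525, 0.2428, 0.036]] [0.5095 0.2894 0.036 ] [np.float64(0.1324), np.float64(0.2689), np.float64(0.1337), np.float64(0.2689)]
((509.534423828125, 289.0869140625), (269.2268371582031, 133.70423889160156), 8.46690845489502)
G [[0.4065, -0.2087, 0.036], [0.6732, -0.2561, 0.036], [0.6482, -0.3879, 0.036], [0.3826, -0.3413, 0.036]] [ 0.5276 -0.2985  0.036 ] [np.float64(0.2709), np.float64(0.1342), np.float64(0.2696), np.float64(0.1347)]
((527.91845703125, -298.69085693359375), (134.70510864257812, 271.14959716796875), 79.91712951660156)
Y2 [[0.3663, 0.3218, 0.036], [0.6284, 0.3582, 0.036], [0.6422, 0.2358, 0.036], [0.3811, 0.1912, 0.036]] [0.5045 0.2767 0.036 ] [np.float64(0.2646), np.float64(0.1232), np.float64(0.2649), np.float64(0.1315)]
((504.73626708984375, 274.66473388671875), (267.9410095214844, 131.43179321289062), 7.900267124176025)
```

Run:
```python
import cv2
a=cv2.imread('pics/scene0.png');b=cv2.imread('pics/side0.png')
cv2.imwrite('pics/ty2.png',cv2.resize(b[75:170,150:300],None,fx=5,fy=5,interpolation=3))
cv2.imwrite('pics/tg2.png',cv2.resize(a[205:375,80:200],None,fx=3.5,fy=3.5,interpolation=3))
```

```text
(no output)
```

View pics/ty2.png

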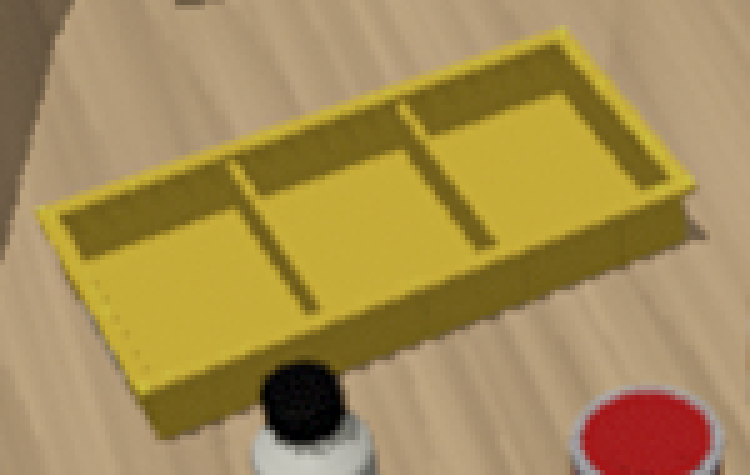

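View pics/tg2.png

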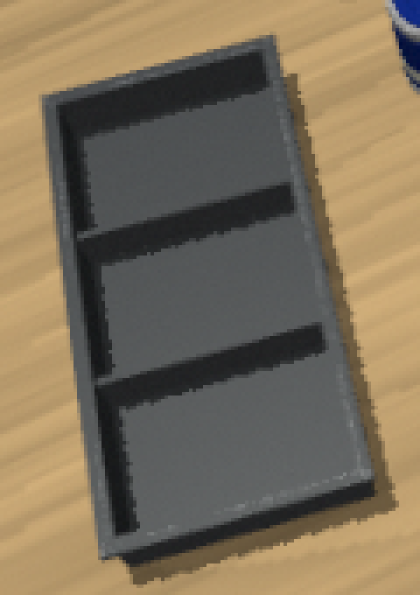

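move_arm(translation=[[0,-1,0],[0,-1,0],[0,-1,0],[0,-1,0],[0,-1,0]], turn=[0,0,0,0,0])

```text
time_s: 0.65
tcp_pos: [0.19, 0.3745, 0.2287]
ee_rot: [0.233, 0.973, -0.003, -0.001]
ft_force: [-0.1, -0.5, 1.2]
width: 0.0869
```

```bash
cat > nav.py <<'E'
from h import *
def go(x,y,z,head=None):
    s=bot.sense();q=s['ee_rot']
    from scipy.spatial.transform import Rotation as R
    M=R.from_quat(q).as_matrix();d=M.T@(np.array([x,y,z])-s['tcp_pos'])
    h=np.degrees(np.arctan2(M[1,1],M[0,1]))
    print('pos',s['tcp_pos'].round(4),'head',round(h,1),'w',round(s['width'],4),'q7',s['joint_pos'][6].round(2),'units',(d/.04).round(2),
      'turn',None if head is None else round(np.radians((h-head+180)%360-180)/.08,2),'dist',np.linalg.norm(d[:2]).round(3),'tilt',M[2,2].round(5),'F',s['ft_force'].round(1))
if __name__=='__main__':
    import sys;go(*map(float,sys.argv[1:]))
E
python3 - <<'E'
from h import *
Y=[unproj('side',(150+a/5,75+b/5),.036) for a,b in [(40,211),(563,28),(695,186),(143,392)]]
G=[unproj('scene',(80+a/3.5,205+b/3.5),.036) for a,b in [(44,97),(273,37),(373,480),(103,557)]]
for n,Q in(('Y',Y),('G',G)):
    Q=np.array(Q);print(n,Q.mean(0),cv2.minAreaRect(Q[:,:2].astype(np.float32)*1000))
E
python3 nav.py .4385 .0076 .19 98
```

```text
Y [0.5070987  0.29000573 0.036     ] ((507.01776123046875, 290.2236328125), (269.2407531738281, 133.8810272216797), 8.184836387634277)
G [ 0.53085982 -0.29752105  0.036     ] ((530.993408203125, -297.45977783203125), (132.3441925048828, 271.4681396484375), 79.78030395507812)
pos [0.19   0.3745 0.2287] head 63.1 w 0.0869 q7 -0.1 units [-9.69 -5.36  1.01] turn -7.62 dist 0.443 tilt -0.99998 F [-0.1 -0.5  1.2]
```

move_arm(translation=[[-1,0,0],[-1,0,0],[-1,0,0],[-1,0,0],[-1,0,0]], turn=[-1,-1,-1,-1,-1])

```text
time_s: 1.15
tcp_pos: [0.3784, 0.3102, 0.2296]
ee_rot: [0.023, 1.0, -0.002, -0.001]
ft_force: [-0.2, 1.0, 0.3]
width: 0.0872
```

```bash
python3 nav.py .442 .119 .16 98
```

```text
pos [0.3784 0.3102 0.2296] head 87.3 w 0.0872 q7 0.75 units [-1.81 -4.69  1.75] turn -2.32 dist 0.201 tilt -0.99999 F [-0.2  1.   0.3]
```

move_arm(translation=[[0,-1,0.2],[0,-1,0.2],[-0.6,-0.9,0.3],[-0.6,-0.9,0.3],[-0.6,-0.9,0.3]], turn=[-1,-1,-0.3,0,0])

```text
time_s: 1.65
tcp_pos: [0.4683, 0.1289, 0.1754]
ee_rot: [-0.076, 0.997, -0.003, -0.001]
ft_force: [0.9, 1.9, 0.4]
width: 0.0871
```

```bash
python3 nav.py .442 .119 .046 98.3
python3 - <<'E'
from h import *
im=bot.read_camera('wrist');cv2.imwrite('pics/w1.png',im[:,:,::-1])
for X in [(.442,.119,.096),(.4385,.0076,.072)]: print(proj('wrist',X))
E
```

```text
pos [0.4683 0.1289 0.1754] head 98.7 w 0.0871 q7 1.38 units [ 0.68 -0.13  3.24] turn 0.09 dist 0.028 tilt -0.99998 F [0.9 1.9 0.4]
[277.56345848 185.82779454]
[146.13601117 157.82829802]
```

View pics/w1.png

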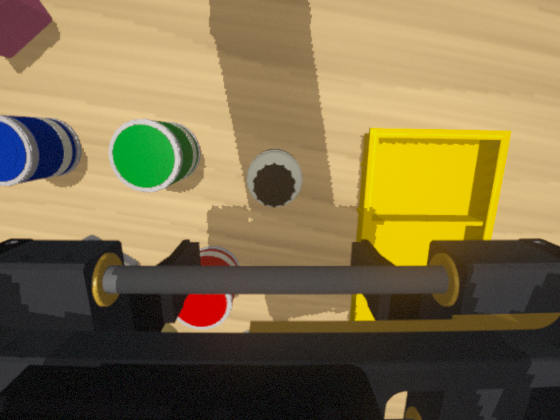

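The wrist view shows the black cap at about (274,185) against a predicted (278,186), and the green lid at (149,155) against (146,158). The positions agree to about 2 mm.

move_arm(translation=[[0.68,-0.15,0],[0,0,0.9],[0,0,0.9],[0,0,0.8],[0,0,0.5]], turn=[0,0,0,0,0])

```text
time_s: 2.2
tcp_pos: [0.4477, 0.1078, 0.0483]
ee_rot: [-0.069, 0.998, -0.003, 0.002]
ft_force: [0.7, 0.6, -0.0]
width: 0.0872
```

```bash
python3 nav.py .442 .119 .046 98.3
```

```text
pos [0.4477 0.1078 0.0483] head 97.9 w 0.0872 q7 1.44 units [0.1  0.3  0.06] turn -0.1 dist 0.013 tilt -0.99997 F [ 0.7  0.6 -0. ]
```

move_arm(translation=[[0.1,0.3,0.05],[0,0,0]], turn=[0,0])

```text
time_s: 2.4
tcp_pos: [0.4397, 0.1192, 0.0441]
ee_rot: [-0.068, 0.998, -0.004, -0.001]
ft_force: [0.6, 1.1, 1.1]
width: 0.0871
```

move_arm(translation=[[0,0,0],[0,0,0],[0,0,0],[0,0,0],[0,0,0]], turn=[0,0,0,0,0], claw=-1)

```text
time_s: 2.9
tcp_pos: [0.442, 0.1208, 0.048]
ee_rot: [-0.069, 0.998, -0.003, 0.002]
ft_force: [-0.1, 0.0, 0.2]
width: 0.055
```

```bash
python3 nav.py .442 .119 .046 98.3
```

```text
pos [0.442  0.1208 0.048 ] head 97.9 w 0.055 q7 1.4 units [ 0.01 -0.05  0.05] turn -0.09 dist 0.002 tilt -0.99997 F [-0.1  0.   0.2]
```

move_arm(translation=[[0,0,0],[0,0,0],[0,0,0]], turn=[0,0,0])

```text
time_s: 3.2
tcp_pos: [0.4421, 0.1209, 0.0482]
ee_rot: [-0.069, 0.998, -0.003, 0.002]
ft_force: [-0.5, 1.3, -1.3]
width: 0.0495
```

move_arm(translation=[[0,0,-0.5],[0,0,-0.8],[0,0,-0.8],[0,0,-0.8],[0,0,-0.7]], turn=[0,0,0,0,0])

```text
time_s: 3.7
tcp_pos: [0.4378, 0.1195, 0.1922]
ee_rot: [-0.068, 0.998, -0.006, -0.003]
ft_force: [0.4, 0.6, -2.7]
width: 0.0495
```

```bash
python3 nav.py .422 .277 .18 98.3
```

```text
pos [0.4378 0.1195 0.1922] head 97.8 w 0.0495 q7 1.32 units [-0.15  3.96  0.26] turn -0.1 dist 0.158 tilt -0.99991 F [ 0.4  0.6 -2.7]
```

move_arm(translation=[[0,0.8,0],[-0.1,1,0],[0,1,0.1],[0,0.8,0.1],[0,0.3,0]], turn=[0,-0.1,0,0,0])

```text
time_s: 4.2
tcp_pos: [0.422, 0.2777, 0.1869]
ee_rot: [-0.069, 0.998, -0.004, 0.0]
ft_force: [-0.5, -0.8, -2.4]
width: 0.0494
```

move_arm(translation=[[0,0,0]], turn=[0])

```text
time_s: 4.3
tcp_pos: [0.4213, 0.2789, 0.1864]
ee_rot: [-0.07, 0.998, -0.004, -0.0]
ft_force: [-0.6, -0.6, -1.0]
width: 0.0495
```

```bash
python3 nav.py .422 .277 .054 98.3;  python3 - <<'E'
from h import *
for n in ('scene','side'):
    im=bot.read_camera(n);cv2.imwrite(f'pics/{n}1.png',im[:,:,::-1])
E
```

```text
pos [0.4213 0.2789 0.1864] head 98.0 w 0.0495 q7 1.05 units [-0.01 -0.02  3.31] turn -0.06 dist 0.001 tilt -0.99996 F [-0.6 -0.6 -1. ]
```

View pics/scene1.png

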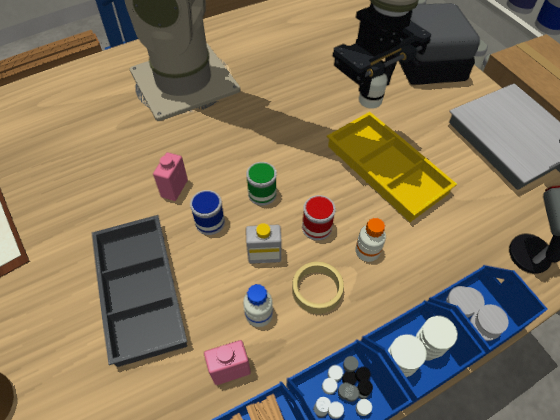

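View pics/side1.png

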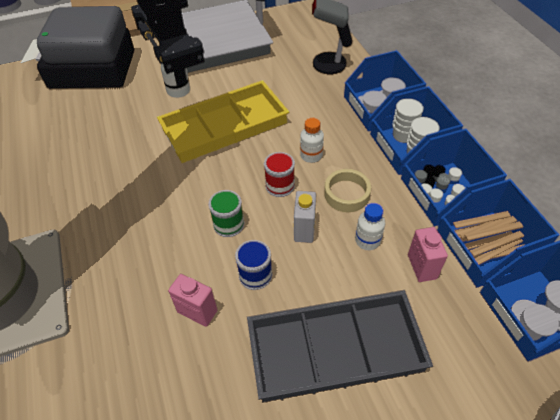

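The bottle is held upright above the near compartment, at scene pixel (371,92) and side pixel (176,83). The other objects are undisturbed, so I'll lower it.

move_arm(translation=[[0,0,0.7],[0,0,0.9],[0,0,0.7],[0,0,0.4],[0,0,0.2]], turn=[0,0,0,0,0])

```text
time_s: 4.9
tcp_pos: [0.4271, 0.2676, 0.0699]
ee_rot: [-0.063, 0.998, -0.004, 0.003]
ft_force: [-0.0, -0.0, -1.1]
width: 0.0494
```

move_arm(translation=[[0,0,0]], turn=[0])

```text
time_s: 5.0
tcp_pos: [0.4271, 0.2659, 0.0693]
ee_rot: [-0.062, 0.998, -0.004, 0.002]
ft_force: [-1.3, -0.0, -1.4]
width: 0.049
```

```bash
python3 nav.py .422 .277 .052 98.3
```

```text
pos [0.4271 0.2659 0.0693] head 97.1 w 0.049 q7 1.09 units [0.09 0.3  0.43] turn -0.26 dist 0.012 tilt -0.99995 F [-1.3 -0.  -1.4]
```

move_arm(translation=[[0.1,0.3,0],[0,0,0.2],[0,0,0.15],[0,0,0]], turn=[-0.2,0,0,0])

```text
time_s: 5.4
tcp_pos: [0.423, 0.2788, 0.0571]
ee_rot: [-0.07, 0.998, -0.003, 0.004]
ft_force: [0.2, 0.4, -2.2]
width: 0.0493
```

```bash
python3 nav.py .422 .277 .052 98.3
```

```text
pos [0.423  0.2788 0.0571] head 98.1 w 0.0493 q7 1.09 units [ 0.03 -0.04  0.13] turn -0.05 dist 0.002 tilt -0.99995 F [ 0.2  0.4 -2.2]
```

move_arm(translation=[[0,0,0.12],[0,0,0]], turn=[0,0])

```text
time_s: 5.6
tcp_pos: [0.4236, 0.2792, 0.0525]
ee_rot: [-0.07, 0.998, -0.003, 0.004]
ft_force: [-0.8, -0.2, -0.8]
width: 0.0493
```

move_arm(translation=[[0,0,0.04],[0,0,0]], turn=[0,0])

```text
time_s: 5.8
tcp_pos: [0.4242, 0.2793, 0.0523]
ee_rot: [-0.07, 0.998, -0.002, 0.005]
ft_force: [-0.2, 0.1, -2.7]
width: 0.0492
```

move_arm(translation=[[0,0,0.08],[0,0,0]], turn=[0,0])

```text
time_s: 6.0
tcp_pos: [0.4257, 0.2798, 0.0521]
ee_rot: [-0.07, 0.998, -0.001, 0.006]
ft_force: [-0.4, -0.6, -2.5]
width: 0.0495
```

move_arm(translation=[[0,0,0.08],[0,0,0]], turn=[0,0])

```text
time_s: 6.2
tcp_pos: [0.4269, 0.2802, 0.0513]
ee_rot: [-0.07, 0.998, -0.001, 0.007]
ft_force: [-0.4, -0.6, -1.9]
width: 0.0493
```

Run:
```python
from h import *
s=bot.sense();print({k:np.round(v,3) for k,v in s.items()})
A=[]
for n in ('scene','side'):
    im=bot.read_camera(n);A.append(im)
a=cv2.resize(A[0][20:170,300:450],None,fx=2.6,fy=2.6);b=cv2.resize(A[1][20:170,120:270],None,fx=2.6,fy=2.6)
cv2.imwrite('pics/p2.png',np.hstack([a,b])[:,:,::-1])
```

```text
{'time_s': np.float64(6.2), 'joint_pos': array([-0.884,  0.264,  0.233,  1.975, -0.066,  0.9  ,  1.092]), 'joint_vel': array([ 0.001, -0.011,  0.002, -0.006,  0.003,  0.009,  0.001]), 'tau': array([ 5.4000e-02, -5.0040e+01,  3.0890e+00, -3.2796e+01,  5.8000e-02,
        2.3400e-01,  2.1000e-02]), 'tcp_pos': array([0.427, 0.28 , 0.051]), 'ee_rot': array([-0.07 ,  0.998, -0.001,  0.007]), 'ft_force': array([-0.427, -0.583, -1.875]), 'wrist_torque': array([0.124, 0.041, 0.037]), 'width': np.float64(0.049)}
```

View pics/p2.png

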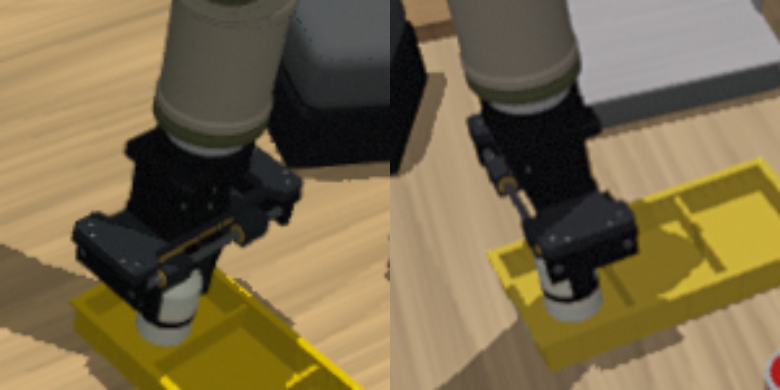

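move_arm(translation=[[0.08,-0.05,0.12],[0,0,0]], turn=[0,0])

```text
time_s: 6.5
tcp_pos: [0.4277, 0.2807, 0.0502]
ee_rot: [-0.07, 0.998, 0.002, 0.011]
ft_force: [0.0, -0.5, -1.8]
width: 0.0493
```

```bash
python3 nav.py .422 .277 .052 98.3
```

```text
pos [0.4277 0.2807 0.0502] head 98.0 w 0.0493 q7 1.09 units [ 0.15 -0.07 -0.05] turn -0.07 dist 0.007 tilt -0.99976 F [ 0.  -0.5 -1.8]
```

move_arm(translation=[[0,0,0],[0,0,0],[0,0,0],[0,0,0]], turn=[0,0,0,0], claw=0.6)

```text
time_s: 6.9
tcp_pos: [0.4271, 0.2803, 0.049]
ee_rot: [-0.07, 0.998, 0.002, 0.01]
ft_force: [-0.6, 0.8, 0.2]
width: 0.0676
```

```bash
python3 nav.py .422 .277 .052 98.3
```

```text
pos [0.4271 0.2803 0.049 ] head 98.0 w 0.0676 q7 1.09 units [ 0.14 -0.06 -0.08] turn -0.07 dist 0.006 tilt -0.99979 F [-0.6  0.8  0.2]
```

move_arm(translation=[[0,0,-0.4],[0,0,-0.8],[0,0,-1],[0,0,-0.9],[0,0,-0.3]], turn=[0,0,0,0,0], claw=1)

```text
time_s: 7.4
tcp_pos: [0.4221, 0.2777, 0.1856]
ee_rot: [-0.07, 0.998, -0.001, 0.006]
ft_force: [0.3, 0.2, -0.2]
width: 0.0864
```

```bash
python3 nav.py .4385 .0076 .17 98.3;python3 - <<'E'
from h import *
A=[]
for n in ('scene','side'):
    im=bot.read_camera(n);A.append(im)
a=cv2.resize(A[0][60:210,300:450],None,fx=2.6,fy=2.6);b=cv2.resize(A[1][50:200,140:290],None,fx=2.6,fy=2.6)
cv2.imwrite('pics/p3.png',np.hstack([a,b])[:,:,::-1])
E
```

```text
pos [0.4221 0.2777 0.1856] head 98.0 w 0.0864 q7 1.05 units [ 0.54 -6.74  0.41] turn -0.07 dist 0.271 tilt -0.99991 F [ 0.3  0.2 -0.2]
```

View pics/p3.png

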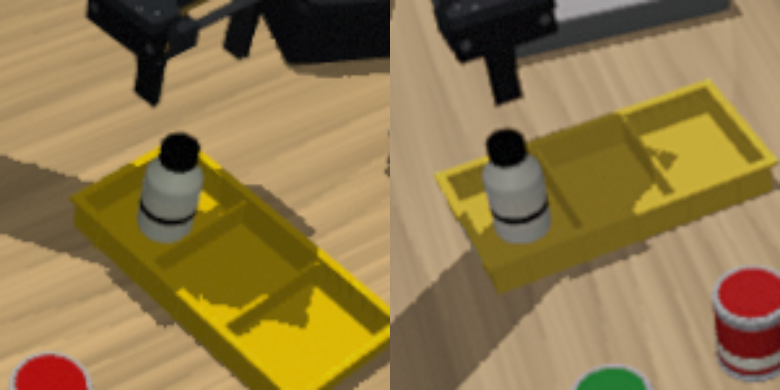

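The black bottle stands upright in the near compartment, with its cap at zoom pixel (180,150). Next is the green tin.

move_arm(translation=[[0,-0.8,0],[0,-1,0],[0,-1,0],[0,-1,0],[0,-1,0]], turn=[0,0,0,0,0])

```text
time_s: 8.0
tcp_pos: [0.445, 0.0858, 0.1761]
ee_rot: [-0.076, 0.997, -0.004, 0.001]
ft_force: [1.4, -0.0, -0.0]
width: 0.0869
```

move_arm(translation=[[0.5,-0.8,0],[0,-0.6,0],[0,-0.2,0],[0,0,0]], turn=[0,0,0,0])

```text
time_s: 8.4
tcp_pos: [0.4311, 0.0113, 0.1701]
ee_rot: [-0.072, 0.997, -0.005, -0.003]
ft_force: [0.1, -0.2, -0.2]
width: 0.087
```

```bash
python3 nav.py .437 .009 .046 98.3
```

```text
pos [0.4311 0.0113 0.1701] head 98.2 w 0.087 q7 1.54 units [-0.16 -0.05  3.1 ] turn -0.02 dist 0.007 tilt -0.99992 F [ 0.1 -0.2 -0.2]
```

move_arm(translation=[[-0.15,0,0.7],[0,0,0.7],[0,0,0.6],[0,0,0.3],[0,0,0]], turn=[0,0,0,0,0])

```text
time_s: 8.9
tcp_pos: [0.4356, 0.0176, 0.0717]
ee_rot: [-0.075, 0.997, -0.006, -0.005]
ft_force: [-0.0, -0.0, -0.0]
width: 0.0873
```

```bash
python3 nav.py .437 .009 .046 98.3
```

```text
pos [0.4356 0.0176 0.0717] head 98.6 w 0.0873 q7 1.61 units [-0.01 -0.21  0.64] turn 0.07 dist 0.008 tilt -0.99988 F [-0. -0. -0.]
```

move_arm(translation=[[0,-0.2,0.3],[0,0,0.3],[0,0,0]], turn=[0,0,0])

```text
time_s: 9.2
tcp_pos: [0.4365, 0.0124, 0.0467]
ee_rot: [-0.077, 0.997, -0.006, -0.006]
ft_force: [-0.5, -0.7, 0.1]
width: 0.0866
```

```bash
python3 nav.py .437 .009 .046 98.3
```

```text
pos [0.4365 0.0124 0.0467] head 98.9 w 0.0866 q7 1.66 units [ 0.   -0.09  0.02] turn 0.12 dist 0.003 tilt -0.99987 F [-0.5 -0.7  0.1]
```

move_arm(translation=[[0,-0.1,0],[0,0,0],[0,0,0],[0,0,0],[0,0,0]], turn=[0,0,0,0,0], claw=-1)

```text
time_s: 9.7
tcp_pos: [0.4382, 0.0098, 0.0484]
ee_rot: [-0.078, 0.997, -0.005, -0.004]
ft_force: [-1.1, -0.0, -2.1]
width: 0.0613
```

move_arm(translation=[[0,0,0],[0,0,0]], turn=[0,0])

```text
time_s: 9.9
tcp_pos: [0.4379, 0.0098, 0.0483]
ee_rot: [-0.078, 0.997, -0.005, -0.005]
ft_force: [0.7, 0.1, -2.8]
width: 0.0613
```

move_arm(translation=[[0,0,-0.5],[0,0,-0.8],[0,0,-0.8],[0,0,-0.8],[0,0,-0.4]], turn=[0,0,0,0,0])

```text
time_s: 10.4
tcp_pos: [0.436, 0.0102, 0.1819]
ee_rot: [-0.077, 0.997, -0.007, -0.009]
ft_force: [0.6, 0.0, -3.7]
width: 0.0615
```

```bash
python3 nav.py .508 .2895 .17 98.3
```

```text
pos [0.436  0.0102 0.1819] head 98.9 w 0.0615 q7 1.56 units [-2.86  6.62  0.17] turn 0.12 dist 0.289 tilt -0.99976 F [ 0.6  0.  -3.7]
```

move_arm(translation=[[-0.5,0.8,0],[-0.5,1,0],[-0.5,1,0],[-0.5,1,0],[-0.4,1,0]], turn=[0,0,0,0,0])

```text
time_s: 10.9
tcp_pos: [0.5057, 0.2149, 0.182]
ee_rot: [-0.071, 0.997, -0.005, -0.006]
ft_force: [1.4, -0.5, -1.9]
width: 0.0614
```

move_arm(translation=[[-0.4,0.8,0],[0,0.6,0],[0,0.2,0],[0,0,0]], turn=[0,0,0,0])

```text
time_s: 11.3
tcp_pos: [0.5109, 0.2895, 0.1782]
ee_rot: [-0.075, 0.997, -0.006, -0.007]
ft_force: [-0.0, -0.6, -2.9]
width: 0.0613
```

```bash
python3 nav.py .508 .2895 .052 98.3
```

```text
pos [0.5109 0.2895 0.1782] head 98.6 w 0.0613 q7 1.21 units [0.02 0.04 3.15] turn 0.07 dist 0.002 tilt -0.99983 F [-0.  -0.6 -2.9]
```

move_arm(translation=[[0,0.1,0.6],[0,0.05,0.6],[0,0,0.5],[0,0,0.2],[0,0,0]], turn=[0,0,0,0,0])

```text
time_s: 11.8
tcp_pos: [0.5108, 0.2869, 0.1011]
ee_rot: [-0.071, 0.997, -0.007, -0.007]
ft_force: [0.6, 0.3, -2.4]
width: 0.0614
```

```bash
python3 nav.py .508 .2895 .052 98.3
```

```text
pos [0.5108 0.2869 0.1011] head 98.2 w 0.0614 q7 1.22 units [0.04 0.09 1.23] turn -0.02 dist 0.004 tilt -0.99983 F [ 0.6  0.3 -2.4]
```

move_arm(translation=[[0.05,0.15,0.4],[0,0,0.4],[0,0,0.3],[0,0,0.15],[0,0,0]], turn=[0,0,0,0,0])

```text
time_s: 12.3
tcp_pos: [0.5106, 0.2897, 0.0526]
ee_rot: [-0.07, 0.998, -0.006, -0.004]
ft_force: [-0.4, -0.4, -3.0]
width: 0.0616
```

```bash
python3 nav.py .508 .2895 .052 98.3
```

```text
pos [0.5106 0.2897 0.0526] head 98.0 w 0.0616 q7 1.23 units [0.07 0.   0.02] turn -0.07 dist 0.003 tilt -0.9999 F [-0.4 -0.4 -3. ]
```

move_arm(translation=[[0,0,0.04],[0,0,0],[0,0,0],[0,0,0]], turn=[0,0,0,0], claw=0.85)

```text
time_s: 12.7
tcp_pos: [0.5125, 0.2902, 0.0534]
ee_rot: [-0.069, 0.998, -0.005, -0.002]
ft_force: [-0.9, -0.1, -0.3]
width: 0.0789
```

move_arm(translation=[[0,0,-0.4],[0,0,-0.8],[0,0,-1],[0,0,-0.9],[0,0,-0.3]], turn=[0,0,0,0,0])

```text
time_s: 13.2
tcp_pos: [0.5122, 0.291, 0.1935]
ee_rot: [-0.069, 0.998, -0.006, -0.003]
ft_force: [-0.1, -0.2, 0.2]
width: 0.0807
```

```bash
python3 nav.py .571 -.0546 .18 -26.5;python3 - <<'E'
from h import *
A=[]
for n in ('scene','side'):
    im=bot.read_camera(n);A.append(im)
a=cv2.resize(A[0][60:210,300:450],None,fx=2.6,fy=2.6);b=cv2.resize(A[1][50:200,140:290],None,fx=2.6,fy=2.6)
cv2.imwrite('pics/p4.png',np.hstack([a,b])[:,:,::-1])
E
```

```text
pos [0.5122 0.291  0.1935] head 98.0 w 0.0807 q7 1.19 units [-0.26 -8.76  0.43] turn 27.15 dist 0.35 tilt -0.99992 F [-0.1 -0.2  0.2]
```

View pics/p4.png

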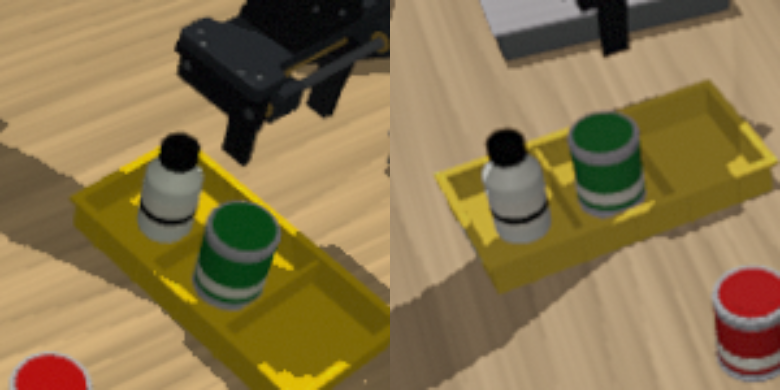

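The green tin stands upright in the middle compartment. I'll do the red tin next because its heading is close to the present one.

```bash
python3 nav.py .566 .0656 .18 80
```

```text
pos [0.5118 0.2909 0.1916] head 98.0 w 0.0805 q7 1.19 units [-0.56 -5.76  0.35] turn 3.92 dist 0.232 tilt -0.9999 F [-0.5 -0.7 -0.4]
```

move_arm(translation=[[-0.4,-0.8,0],[-0.4,-1,0],[-0.2,-1,0.1],[-0.2,-1,0.1],[0,-0.9,0.1]], turn=[1,1,0.8,0.5,0.3], claw=1)

```text
time_s: 13.8
tcp_pos: [0.5553, 0.1064, 0.173]
ee_rot: [0.074, 0.997, -0.008, -0.007]
ft_force: [0.9, 0.2, -1.0]
width: 0.0869
```

```bash
python3 nav.py .566 .0656 .17 80
```

```text
pos [0.5553 0.1064 0.173 ] head 81.5 w 0.0869 q7 1.25 units [-0.42 -0.97  0.09] turn 0.34 dist 0.042 tilt -0.99979 F [ 0.9  0.2 -1. ]
```

move_arm(translation=[[-0.4,-0.6,0],[0,0,0],[0,0,0]], turn=[0.2,0,0])

```text
time_s: 14.1
tcp_pos: [0.565, 0.072, 0.1679]
ee_rot: [0.087, 0.996, -0.01, -0.01]
ft_force: [0.1, 0.6, 0.1]
width: 0.0872
```

```bash
python3 nav.py .566 .0656 .046 80
python3 - <<'E'
from h import *
im=bot.read_camera('wrist');cv2.imwrite('pics/w2.png',im[:,:,::-1])
for X in [(.566,.0656,.072),(.4512,-.1192,.072),(.571,-.0546,.096)]: print(proj('wrist',X))
E
```

```text
pos [0.565  0.072  0.1679] head 80.0 w 0.0872 q7 1.3 units [-0.11 -0.09  3.05] turn 0.01 dist 0.006 tilt -0.9996 F [0.1 0.6 0.1]
[270.33198985 220.84655479]
[ 26.08643306 124.37844391]
[124.40331924 258.28466637]
```

View pics/w2.png

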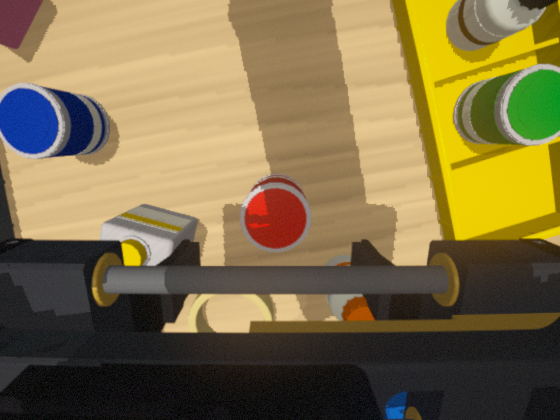

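Red lid centre is at (276,215) against a predicted (270,221), about 4 mm off, well within the jaw opening. Going down.

move_arm(translation=[[-0.05,0.05,0.7],[0,0,0.7],[0,0,0.6],[0,0,0.3],[0,0,0]], turn=[0,0,0,0,0])

```text
time_s: 14.65
tcp_pos: [0.5639, 0.0783, 0.0709]
ee_rot: [0.082, 0.997, -0.01, -0.011]
ft_force: [-0.6, 0.5, -0.4]
width: 0.0868
```

```bash
python3 nav.py .564 .068 .046 80
```

```text
pos [0.5639 0.0783 0.0709] head 80.6 w 0.0868 q7 1.34 units [-0.06 -0.24  0.63] turn 0.13 dist 0.01 tilt -0.99958 F [-0.6  0.5 -0.4]
```

move_arm(translation=[[0,-0.25,0.3],[0,0,0.3],[0,0,0]], turn=[0,0,0])

```text
time_s: 14.95
tcp_pos: [0.5625, 0.0684, 0.047]
ee_rot: [0.081, 0.997, -0.009, -0.01]
ft_force: [0.0, 0.2, -0.3]
width: 0.0868
```

```bash
python3 nav.py .564 .068 .046 80
```

```text
pos [0.5625 0.0684 0.047 ] head 80.7 w 0.0868 q7 1.37 units [-0.04 -0.    0.02] turn 0.15 dist 0.002 tilt -0.99964 F [ 0.   0.2 -0.3]
```

move_arm(translation=[[0,0,0],[0,0,0],[0,0,0],[0,0,0],[0,0,0]], turn=[0,0,0,0,0], claw=-1)

```text
time_s: 15.45
tcp_pos: [0.5636, 0.0687, 0.0485]
ee_rot: [0.082, 0.997, -0.008, -0.009]
ft_force: [1.4, 0.8, -3.9]
width: 0.0614
```

move_arm(translation=[[0,0,0],[0,0,0]], turn=[0,0])

```text
time_s: 15.65
tcp_pos: [0.5636, 0.0687, 0.0485]
ee_rot: [0.082, 0.997, -0.008, -0.009]
ft_force: [0.6, -0.1, -1.1]
width: 0.0615
```

move_arm(translation=[[0,0,-0.5],[0,0,-0.8],[0,0,-0.8],[0,0,-0.8],[0,0,-0.5]], turn=[0,0,0,0,0])

```text
time_s: 16.15
tcp_pos: [0.5624, 0.0699, 0.184]
ee_rot: [0.082, 0.996, -0.011, -0.014]
ft_force: [0.1, 0.7, -4.9]
width: 0.0611
```

```bash
python3 nav.py .443 -.283 .19 80
```

```text
pos [0.5624 0.0699 0.184 ] head 80.6 w 0.0611 q7 1.3 units [ 1.51 -9.19  0.11] turn 0.14 dist 0.373 tilt -0.99938 F [ 0.1  0.7 -4.9]
```

move_arm(translation=[[0,-0.8,0],[0,-1,0],[0.2,-1,0],[0.3,-1,0],[0.3,-1,0]], turn=[0,0,0,0,0])

```text
time_s: 16.65
tcp_pos: [0.5007, -0.1132, 0.1909]
ee_rot: [0.076, 0.997, -0.009, -0.012]
ft_force: [1.0, -0.9, -3.8]
width: 0.0617
```

move_arm(translation=[[0.4,-1,0],[0.3,-1,0],[0,-0.9,0],[0,-0.5,0]], turn=[0,0,0,0])

```text
time_s: 17.05
tcp_pos: [0.4458, -0.251, 0.1939]
ee_rot: [0.078, 0.997, -0.008, -0.013]
ft_force: [0.9, -0.1, -3.0]
width: 0.0611
```

```bash
python3 nav.py .443 -.283 .19 80
```

```text
pos [ 0.4458 -0.251   0.1939] head 81.0 w 0.0611 q7 1.9 units [-0.06 -0.8   0.11] turn 0.23 dist 0.032 tilt -0.99954 F [ 0.9 -0.1 -3. ]
```

move_arm(translation=[[0,-0.5,0],[0,-0.2,0.2],[0,0,0],[0,0,0]], turn=[0.2,0,0,0])

```text
time_s: 17.45
tcp_pos: [0.4383, -0.2818, 0.1849]
ee_rot: [0.089, 0.996, -0.008, -0.014]
ft_force: [0.9, -0.3, -3.9]
width: 0.0616
```

```bash
python3 nav.py .443 -.283 .0525 80
python3 - <<'E'
from h import *
A=[]
for n in ('scene','side'):
    im=bot.read_camera(n);A.append(im)
a=cv2.resize(A[0][160:370,60:250],None,fx=2,fy=2);b=cv2.resize(A[1][210:420,230:440],None,fx=2,fy=2)
cv2.imwrite('pics/p5.png',np.hstack([a,b])[:,:,::-1])
E
```

```text
pos [ 0.4383 -0.2818  0.1849] head 79.8 w 0.0616 q7 1.97 units [-0.21  0.05  3.3 ] turn -0.04 dist 0.009 tilt -0.99949 F [ 0.9 -0.3 -3.9]
```

View pics/p5.png

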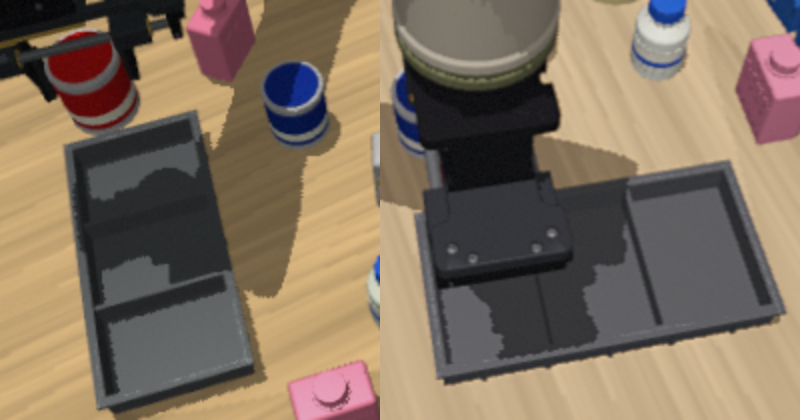

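move_arm(translation=[[-0.15,0.05,0.6],[0,0,0.6],[0,0,0.5],[0,0,0.3],[0,0,0]], turn=[0,0,0,0,0])

```text
time_s: 18.05
tcp_pos: [0.4465, -0.2762, 0.1031]
ee_rot: [0.084, 0.996, -0.007, -0.012]
ft_force: [0.2, -0.2, -3.1]
width: 0.0611
```

```bash
python3 nav.py .443 -.283 .0525 80
```

```text
pos [ 0.4465 -0.2762  0.1031] head 80.4 w 0.0611 q7 2.03 units [ 0.03 -0.16  1.27] turn 0.09 dist 0.007 tilt -0.99961 F [ 0.2 -0.2 -3.1]
```

move_arm(translation=[[0.05,-0.2,0.4],[0,-0.05,0.4],[0,0,0.3],[0,0,0.15],[0,0,0]], turn=[0.1,0,0,0,0])

```text
time_s: 18.55
tcp_pos: [0.4452, -0.2854, 0.0553]
ee_rot: [0.086, 0.996, -0.007, -0.009]
ft_force: [-0.1, 1.1, -3.1]
width: 0.0617
```

```bash
python3 nav.py .443 -.283 .0525 80
```

```text
pos [ 0.4452 -0.2854  0.0553] head 80.2 w 0.0617 q7 2.1 units [0.06 0.05 0.07] turn 0.03 dist 0.003 tilt -0.99972 F [-0.1  1.1 -3.1]
```

move_arm(translation=[[0,0,0.1],[0,0,0]], turn=[0,0])

```text
time_s: 18.75
tcp_pos: [0.4465, -0.2856, 0.0527]
ee_rot: [0.086, 0.996, -0.007, -0.008]
ft_force: [0.2, 0.1, -3.7]
width: 0.0619
```

move_arm(translation=[[0,0,0],[0,0,0],[0,0,0],[0,0,0]], turn=[0,0,0,0], claw=0.8)

```text
time_s: 19.15
tcp_pos: [0.4482, -0.2862, 0.0546]
ee_rot: [0.085, 0.996, -0.008, -0.006]
ft_force: [-0.1, 0.1, 1.1]
width: 0.077
```

move_arm(translation=[[0,0,-0.4],[0,0,-0.8],[0,0,-1],[0,0,-0.9],[0,0,-0.3]], turn=[0,0,0,0,0])

```text
time_s: 19.65
tcp_pos: [0.4486, -0.2839, 0.1935]
ee_rot: [0.086, 0.996, -0.008, -0.009]
ft_force: [0.7, -1.6, -0.4]
width: 0.0782
```

```bash
python3 nav.py .6605 .126 .18 80
python3 - <<'E'
from h import *
A=[]
for n in ('scene','side'):
    im=bot.read_camera(n);A.append(im)
a=cv2.resize(A[0][160:370,60:250],None,fx=2,fy=2);b=cv2.resize(A[1][210:420,230:440],None,fx=2,fy=2)
cv2.imwrite('pics/p6.png',np.hstack([a,b])[:,:,::-1])
E
```

```text
pos [ 0.4486 -0.2839  0.1935] head 80.1 w 0.0782 q7 1.98 units [-3.47 11.01  0.1 ] turn 0.03 dist 0.462 tilt -0.99973 F [ 0.7 -1.6 -0.4]
```

View pics/p6.png

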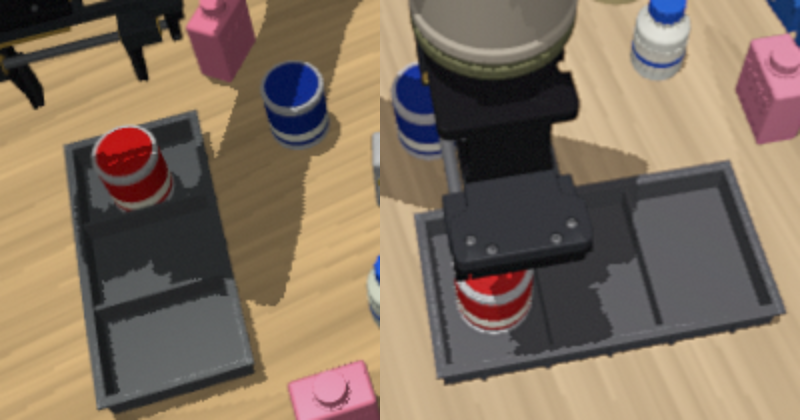

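The red tin stands upright in the grey tray's near compartment. Next is the orange bottle.

move_arm(translation=[[0,0.8,0],[-0.3,1,0],[-0.3,1,0],[-0.3,1,0],[-0.3,1,0]], turn=[0,0,0,0,0], claw=1)

```text
time_s: 20.25
tcp_pos: [0.5258, -0.1025, 0.1807]
ee_rot: [0.092, 0.996, -0.008, -0.013]
ft_force: [0.2, -0.4, 0.2]
width: 0.0868
```

move_arm(translation=[[-0.5,1,0],[-0.5,1,0],[-0.5,1,0],[-0.4,1,0],[-0.3,0.8,0]], turn=[0,0,0,0,0])

```text
time_s: 20.75
tcp_pos: [0.6471, 0.0796, 0.1636]
ee_rot: [0.091, 0.996, -0.008, -0.019]
ft_force: [0.8, -0.2, -0.5]
width: 0.0873
```

```bash
python3 nav.py .6605 .126 .17 80
```

```text
pos [0.6471 0.0796 0.1636] head 79.6 w 0.0873 q7 1.37 units [-0.11  1.2  -0.19] turn -0.1 dist 0.048 tilt -0.99917 F [ 0.8 -0.2 -0.5]
```

move_arm(translation=[[-0.1,0.6,-0.2],[0,0.2,0],[0,0,0],[0,0,0]], turn=[0,0,0,0])

```text
time_s: 21.15
tcp_pos: [0.6552, 0.1152, 0.1611]
ee_rot: [0.088, 0.996, -0.009, -0.024]
ft_force: [0.4, -0.0, 0.2]
width: 0.087
```

```bash
python3 nav.py .6605 .126 .046 80
python3 - <<'E'
from h import *
from scipy.spatial.transform import Rotation as R
print(R.from_quat(bot.sense()['ee_rot']).as_matrix()[:,2])
im=bot.read_camera('wrist');cv2.imwrite('pics/w3.png',im[:,:,::-1])
for X in [(.6605,.126,.096)]: print(proj('wrist',X))
E
```

```text
pos [0.6552 0.1152 0.1611] head 79.9 w 0.087 q7 1.33 units [-0.22  0.35  2.86] turn -0.03 dist 0.017 tilt -0.99865 F [ 0.4 -0.   0.2]
[-0.04994805 -0.01431858 -0.99864917]
[292.51275044 235.81516929]
```

View pics/w3.png

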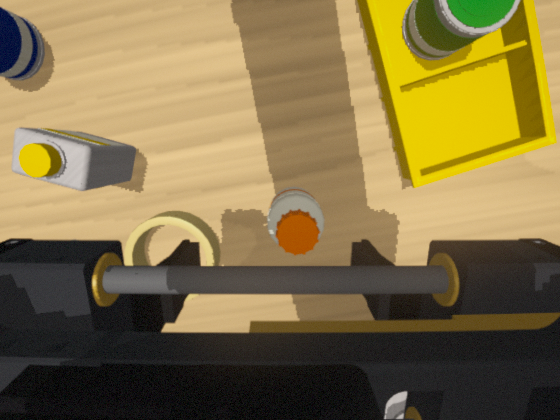

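move_arm(translation=[[-0.2,0.35,0.5],[0,0,0.7],[0,0,0.6],[0,0,0.3],[0,0,0]], turn=[0,0,0,0,0])

```text
time_s: 21.7
tcp_pos: [0.6612, 0.1171, 0.0757]
ee_rot: [0.094, 0.995, -0.01, -0.023]
ft_force: [-0.4, -0.8, -0.5]
width: 0.0869
```

```bash
python3 nav.py .660 .128 .046 80
```

```text
pos [0.6612 0.1171 0.0757] head 79.3 w 0.0869 q7 1.34 units [0.05 0.28 0.74] turn -0.16 dist 0.011 tilt -0.99876 F [-0.4 -0.8 -0.5]
```

move_arm(translation=[[0.05,0.35,0.3],[0,0,0.3],[0,0,0.1],[0,0,0]], turn=[-0.1,0,0,0])

```text
time_s: 22.1
tcp_pos: [0.6618, 0.1316, 0.0482]
ee_rot: [0.09, 0.996, -0.009, -0.021]
ft_force: [-1.3, 0.2, 0.0]
width: 0.0873
```

```bash
python3 nav.py .660 .128 .046 80
```

```text
pos [0.6618 0.1316 0.0482] head 79.7 w 0.0873 q7 1.33 units [ 0.03 -0.09  0.06] turn -0.07 dist 0.004 tilt -0.99894 F [-1.3  0.2  0. ]
```

move_arm(translation=[[0,-0.1,0],[0,0,0],[0,0,0],[0,0,0],[0,0,0]], turn=[0,0,0,0,0], claw=-1)

```text
time_s: 22.6
tcp_pos: [0.6621, 0.1267, 0.0501]
ee_rot: [0.09, 0.996, -0.009, -0.02]
ft_force: [0.3, 1.5, 0.5]
width: 0.0551
```

move_arm(translation=[[0,0,0],[0,0,0],[0,0,0]], turn=[0,0,0])

```text
time_s: 22.9
tcp_pos: [0.6621, 0.1269, 0.0501]
ee_rot: [0.09, 0.996, -0.009, -0.02]
ft_force: [-0.7, -0.3, 0.0]
width: 0.0495
```

move_arm(translation=[[0,0,-0.5],[0,0,-0.8],[0,0,-0.8],[0,0,-0.8],[0,0,-0.6]], turn=[0,0,0,0,0])

```text
time_s: 23.4
tcp_pos: [0.6649, 0.1283, 0.1889]
ee_rot: [0.09, 0.996, -0.011, -0.025]
ft_force: [1.1, -0.1, -2.1]
width: 0.0495
```

```bash
python3 nav.py .615 -.313 .19 80
```

```text
pos [0.6649 0.1283 0.1889] head 79.7 w 0.0495 q7 1.3 units [ -0.76 -11.07   0.22] turn -0.07 dist 0.444 tilt -0.99853 F [ 1.1 -0.1 -2.1]
```

move_arm(translation=[[0,-0.8,0],[0,-1,0],[0,-1,0],[0.2,-1,0],[0.2,-1,0]], turn=[0,0,0,0,0])

```text
time_s: 23.9
tcp_pos: [0.6168, -0.055, 0.1972]
ee_rot: [0.084, 0.996, -0.008, -0.022]
ft_force: [0.5, -0.6, -1.6]
width: 0.0492
```

move_arm(translation=[[0.2,-1,0],[0.2,-1,0],[0.2,-1,0],[0.2,-1,0],[0.2,-0.6,0]], turn=[0,0,0,0,0])

```text
time_s: 24.4
tcp_pos: [0.5411, -0.2392, 0.203]
ee_rot: [0.086, 0.996, -0.008, -0.022]
ft_force: [0.4, -0.7, -0.6]
width: 0.0495
```

```bash
python3 nav.py .529 -.298 .18 80
```

```text
pos [ 0.5411 -0.2392  0.203 ] head 80.2 w 0.0495 q7 1.89 units [ 0.02 -1.49  0.61] turn 0.04 dist 0.06 tilt -0.99887 F [ 0.4 -0.7 -0.6]
```

move_arm(translation=[[0,-0.8,0.2],[0,-0.4,0.3],[0,-0.1,0.1],[0,0,0],[0,0,0]], turn=[0,0,0,0,0])

```text
time_s: 24.9
tcp_pos: [0.5277, -0.2962, 0.1803]
ee_rot: [0.089, 0.996, -0.009, -0.022]
ft_force: [0.7, -0.6, -1.1]
width: 0.0497
```

```bash
python3 nav.py .529 -.298 .054 80
```

```text
pos [ 0.5277 -0.2962  0.1803] head 79.8 w 0.0497 q7 2.0 units [-0.17  0.03  3.15] turn -0.04 dist 0.007 tilt -0.99888 F [ 0.7 -0.6 -1.1]
```

move_arm(translation=[[-0.15,-0.05,0.6],[0,0,0.6],[0,0,0.5],[0,0,0.2],[0,0,0]], turn=[0,0,0,0,0])

```text
time_s: 25.4
tcp_pos: [0.5354, -0.2935, 0.1046]
ee_rot: [0.084, 0.996, -0.008, -0.02]
ft_force: [0.5, -0.4, -0.8]
width: 0.0495
```

```bash
python3 nav.py .529 -.298 .054 80
```

```text
pos [ 0.5354 -0.2935  0.1046] head 80.4 w 0.0495 q7 2.04 units [ 0.09 -0.12  1.27] turn 0.08 dist 0.006 tilt -0.99912 F [ 0.5 -0.4 -0.8]
```

move_arm(translation=[[0.1,-0.15,0.4],[0,-0.05,0.4],[0,0,0.3],[0,0,0.15],[0,0,0]], turn=[0.1,0,0,0,0])

```text
time_s: 25.9
tcp_pos: [0.53, -0.3014, 0.0538]
ee_rot: [0.088, 0.996, -0.008, -0.017]
ft_force: [-0.9, 2.1, 9.8]
width: 0.0493
```

```bash
python3 nav.py .529 -.298 .054 80
```

```text
pos [ 0.53   -0.3014  0.0538] head 80.0 w 0.0493 q7 2.07 units [ 0.04  0.08 -0.01] turn -0.01 dist 0.004 tilt -0.99929 F [-0.9  2.1  9.8]
```

Fz reads +9.8 N at the expected height, so the bottle is on the floor. Releasing.

move_arm(translation=[[0,0,0],[0,0,0],[0,0,0],[0,0,0]], turn=[0,0,0,0], claw=0.6)

```text
time_s: 26.3
tcp_pos: [0.5305, -0.3019, 0.0538]
ee_rot: [0.088, 0.996, -0.008, -0.017]
ft_force: [-0.8, 0.0, -0.0]
width: 0.068
```

move_arm(translation=[[0,0,-0.4],[0,0,-0.8],[0,0,-1],[0,0,-0.9],[0,0,-0.3]], turn=[0,0,0,0,0])

```text
time_s: 26.8
tcp_pos: [0.534, -0.3002, 0.1969]
ee_rot: [0.089, 0.996, -0.008, -0.018]
ft_force: [0.1, 0.2, 0.8]
width: 0.0697
```

move_arm(translation=[[0,1,0],[0,1,0],[0,1,0],[0,1,0],[0,0.4,0]], turn=[1,1,1,1,1], claw=1)

```text
time_s: 27.3
tcp_pos: [0.59, -0.1339, 0.1996]
ee_rot: [0.296, 0.955, -0.011, -0.012]
ft_force: [0.7, -0.0, -0.5]
width: 0.0871
```

```bash
python3 nav.py .571 -.0546 .17 -26.5
python3 - <<'E'
from h import *
A=[]
for n in ('scene','side'):
    im=bot.read_camera(n);A.append(im)
a=cv2.resize(A[0][160:370,60:250],None,fx=2,fy=2);b=cv2.resize(A[1][210:420,230:440],None,fx=2,fy=2)
cv2.imwrite('pics/p7.png',np.hstack([a,b])[:,:,::-1])
E
```

```text
pos [ 0.59   -0.1339  0.1996] head 55.6 w 0.0871 q7 1.3 units [1.5  1.39 0.72] turn 17.92 dist 0.082 tilt -0.99945 F [ 0.7 -0.  -0.5]
```

View pics/p7.png

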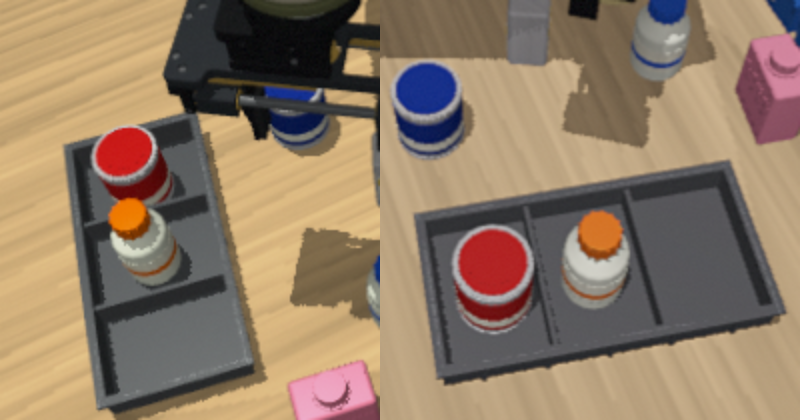

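The red tin and orange bottle stand upright in separate compartments of the grey tray. Now the thinner, which needs about 18 units of turn.

move_arm(translation=[[0,0.4,0],[0,0.3,0],[0,0,0],[0,0,0],[0,0,0]], turn=[1,1,1,1,1])

```text
time_s: 27.9
tcp_pos: [0.6046, -0.1175, 0.2004]
ee_rot: [0.484, 0.875, -0.015, -0.009]
ft_force: [0.1, -0.1, 1.3]
width: 0.0867
```

move_arm(translation=[[0,0,0],[0,0,0],[0,0,0],[0,0,0],[0,0,0]], turn=[1,1,1,1,1])

```text
time_s: 28.4
tcp_pos: [0.6014, -0.1251, 0.2025]
ee_rot: [0.655, 0.755, -0.018, -0.005]
ft_force: [0.4, -0.4, -1.0]
width: 0.0872
```

move_arm(translation=[[0,0,0],[0,0,0],[0,0,0],[0,0,0],[0,0,0]], turn=[1,1,1,1,1])

```text
time_s: 28.9
tcp_pos: [0.5982, -0.1327, 0.2047]
ee_rot: [0.798, 0.603, -0.019, -0.001]
ft_force: [0.4, 0.4, -1.1]
width: 0.0869
```

```bash
python3 nav.py .571 -.0546 .17 -26.5
```

```text
pos [ 0.5982 -0.1327  0.2047] head -15.9 w 0.0869 q7 0.15 units [ 1.72 -1.16  0.85] turn 2.32 dist 0.083 tilt -0.99929 F [ 0.4  0.4 -1.1]
```

move_arm(translation=[[0.6,-0.4,0.2],[0.6,-0.4,0.2],[0.4,-0.2,0.2],[0,0,0],[0,0,0]], turn=[1,0.8,0.3,0,0])

```text
time_s: 29.4
tcp_pos: [0.5786, -0.0661, 0.1811]
ee_rot: [0.849, 0.528, -0.019, 0.001]
ft_force: [0.2, -0.6, 0.7]
width: 0.0868
```

```bash
python3 nav.py .571 -.0546 .17 -26.5
python3 - <<'E'
from h import *
im=bot.read_camera('wrist');cv2.imwrite('pics/w4.png',im[:,:,::-1])
for X in [(.571,-.0546,.096),(.451,-.1192,.072)]: print(proj('wrist',X))
m=bot.camera_model('wrist');np.save('m4.npy',m,allow_pickle=True)
E
```

```text
pos [ 0.5786 -0.0661  0.1811] head -26.2 w 0.0868 q7 -0.14 units [ 0.18 -0.29  0.28] turn 0.07 dist 0.014 tilt -0.99926 F [ 0.2 -0.6  0.7]
[261.44608099 209.65079723]
[185.23657323 309.32786388]
```

View pics/w4.png

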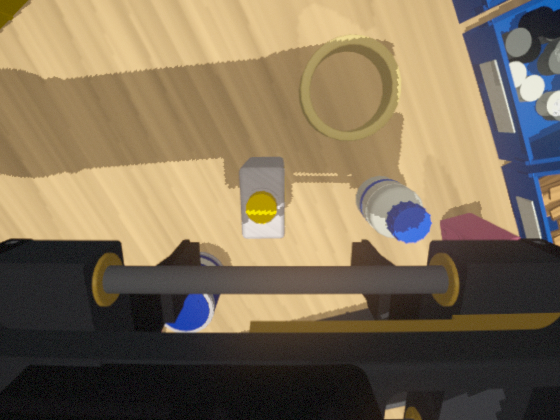

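The thinner cap is at (262,207) against a predicted (261,210), and the can's sides run vertically in the picture, so the jaws are aligned. Descending.

move_arm(translation=[[0.18,-0.3,0.5],[0,0,0.7],[0,0,0.6],[0,0,0.4],[0,0,0]], turn=[0.05,0,0,0,0])

```text
time_s: 29.95
tcp_pos: [0.5699, -0.0647, 0.0941]
ee_rot: [0.851, 0.525, -0.017, 0.004]
ft_force: [-0.3, 0.1, 0.7]
width: 0.0869
```

```bash
python3 nav.py .571 -.0546 .054 -26.5
```

```text
pos [ 0.5699 -0.0647  0.0941] head -26.7 w 0.0869 q7 -0.1 units [ 0.27 -0.08  0.99] turn -0.04 dist 0.011 tilt -0.9994 F [-0.3  0.1  0.7]
```

move_arm(translation=[[0.3,-0.1,0.3],[0,0,0.4],[0,0,0.25],[0,0,0]], turn=[0,0,0,0])

```text
time_s: 30.35
tcp_pos: [0.5726, -0.053, 0.0549]
ee_rot: [0.851, 0.525, -0.016, 0.004]
ft_force: [0.0, -0.3, 0.2]
width: 0.0872
```

```bash
python3 nav.py .571 -.0546 .054 -26.5
```

```text
pos [ 0.5726 -0.053   0.0549] head -26.7 w 0.0872 q7 -0.09 units [-0.05 -0.02  0.02] turn -0.04 dist 0.002 tilt -0.99947 F [ 0.  -0.3  0.2]
```

move_arm(translation=[[0,0,0],[0,0,0],[0,0,0],[0,0,0],[0,0,0]], turn=[0,0,0,0,0], claw=-1)

```text
time_s: 30.85
tcp_pos: [0.5734, -0.0535, 0.0562]
ee_rot: [0.851, 0.525, -0.015, 0.005]
ft_force: [-0.3, 0.2, 0.6]
width: 0.0553
```

move_arm(translation=[[0,0,0],[0,0,0],[0,0,0],[0,0,0],[0,0,0]], turn=[0,0,0,0,0])

```text
time_s: 31.35
tcp_pos: [0.5734, -0.0534, 0.0564]
ee_rot: [0.851, 0.525, -0.015, 0.005]
ft_force: [-0.9, -0.4, 0.1]
width: 0.0379
```

move_arm(translation=[[0,0,-0.5],[0,0,-0.8],[0,0,-0.8],[0,0,-0.8],[0,0,-0.5]], turn=[0,0,0,0,0])

```text
time_s: 31.85
tcp_pos: [0.5733, -0.0501, 0.1928]
ee_rot: [0.851, 0.524, -0.019, 0.003]
ft_force: [0.6, -0.1, -2.1]
width: 0.0379
```

```bash
python3 nav.py .594 .302 .19 8.3
```

```text
pos [ 0.5733 -0.0501  0.1928] head -26.8 w 0.0379 q7 -0.19 units [ 8.09 -3.5  -0.16] turn -7.65 dist 0.353 tilt -0.99927 F [ 0.6 -0.1 -2.1]
```

move_arm(translation=[[0.8,-0.3,0],[1,-0.3,0],[1,-0.2,0],[1,-0.2,0],[1,-0.1,0]], turn=[-1,-1,-1,-1,-1])

```text
time_s: 32.35
tcp_pos: [0.5901, 0.1448, 0.1915]
ee_rot: [0.73, 0.683, -0.017, 0.001]
ft_force: [0.6, 0.4, -1.9]
width: 0.0376
```

```bash
python3 nav.py .594 .302 .19 8.3
```

```text
pos [0.5901 0.1448 0.1915] head -3.8 w 0.0376 q7 -0.13 units [ 3.93 -0.16 -0.06] turn -2.65 dist 0.157 tilt -0.99942 F [ 0.6  0.4 -1.9]
```

move_arm(translation=[[1,0,0],[1,0,0],[0.8,0,0],[0.2,0,0],[0,0,0]], turn=[-0.9,-0.8,-0.4,-0.2,0])

```text
time_s: 32.85
tcp_pos: [0.5859, 0.2771, 0.1857]
ee_rot: [0.657, 0.754, -0.018, -0.002]
ft_force: [0.9, -0.8, -2.0]
width: 0.0378
```

```bash
python3 nav.py .594 .302 .0605 8.3
```

```text
pos [0.5859 0.2771 0.1857] head 7.8 w 0.0378 q7 -0.12 units [0.65 0.38 3.11] turn -0.1 dist 0.03 tilt -0.99935 F [ 0.9 -0.8 -2. ]
```

move_arm(translation=[[0.5,0.2,0.3],[0.1,0,0.6],[0,0,0.6],[0,0,0.3],[0,0,0]], turn=[-0.1,0,0,0,0])

```text
time_s: 33.35
tcp_pos: [0.5909, 0.2936, 0.1115]
ee_rot: [0.658, 0.753, -0.018, -0.0]
ft_force: [-0.4, -0.8, -1.6]
width: 0.0375
```

```bash
python3 nav.py .594 .302 .0605 8.3;  python3 - <<'E'
from h import *
A=[]
for n in ('scene','side'):
    im=bot.read_camera(n);A.append(im)
a=cv2.resize(A[0][60:240,300:480],None,fx=2.2,fy=2.2);b=cv2.resize(A[1][40:220,140:320],None,fx=2.2,fy=2.2)
cv2.imwrite('pics/p8.png',np.hstack([a,b])[:,:,::-1])
E
```

```text
pos [0.5909 0.2936 0.1115] head 7.7 w 0.0375 q7 -0.11 units [0.23 0.14 1.27] turn -0.12 dist 0.011 tilt -0.99934 F [-0.4 -0.8 -1.6]
```

View pics/p8.png

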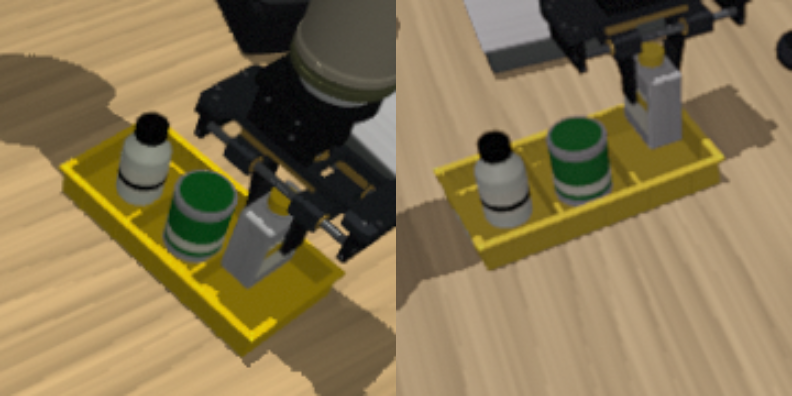

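The thinner hangs over the free far compartment (scene zoom about (258,250)). I'll lower it with a small shift.

move_arm(translation=[[0.25,0.2,0.3],[0,0,0.4],[0,0,0.3],[0,0,0.2],[0,0,0]], turn=[-0.1,0,0,0,0])

```text
time_s: 33.95
tcp_pos: [0.5998, 0.3024, 0.0672]
ee_rot: [0.656, 0.755, -0.014, 0.001]
ft_force: [0.6, 0.2, -2.7]
width: 0.0373
```

```bash
python3 nav.py .594 .302 .0605 8.3
```

```text
pos [0.5998 0.3024 0.0672] head 8.0 w 0.0373 q7 -0.09 units [ 0.01 -0.14  0.17] turn -0.05 dist 0.006 tilt -0.99959 F [ 0.6  0.2 -2.7]
```

move_arm(translation=[[0,-0.1,0.15],[0,0,0]], turn=[0,0])

```text
time_s: 34.15
tcp_pos: [0.5959, 0.3013, 0.0616]
ee_rot: [0.656, 0.755, -0.014, 0.001]
ft_force: [0.5, -0.3, -1.0]
width: 0.0374
```

move_arm(translation=[[0,0,0.1],[0,0,0]], turn=[0,0])

```text
time_s: 34.35
tcp_pos: [0.5962, 0.3023, 0.0607]
ee_rot: [0.656, 0.755, -0.012, 0.001]
ft_force: [-0.0, 0.0, -2.5]
width: 0.038
```

move_arm(translation=[[0,0,0.04],[0,0,0],[0,0,0],[0,0,0],[0,0,0]], turn=[0,0,0,0,0], claw=0.4)

```text
time_s: 34.85
tcp_pos: [0.5968, 0.3024, 0.0599]
ee_rot: [0.656, 0.755, -0.012, 0.001]
ft_force: [-0.6, 0.5, -0.2]
width: 0.0599
```

move_arm(translation=[[0,0,-0.4],[0,0,-0.8],[0,0,-1],[0,0,-0.9],[0,0,-0.6]], turn=[0,0,0,0,0])

```text
time_s: 35.35
tcp_pos: [0.5972, 0.3039, 0.2133]
ee_rot: [0.656, 0.755, -0.015, 0.001]
ft_force: [-0.3, 0.6, 0.3]
width: 0.0608
```

move_arm(translation=[[0,0,-0.8],[0,0,-0.8],[0,0,-0.3],[0,0,0],[0,0,0]], turn=[0,0,0,0,0])

```text
time_s: 35.85
tcp_pos: [0.5997, 0.3046, 0.301]
ee_rot: [0.657, 0.754, -0.01, 0.002]
ft_force: [-0.8, 0.1, -1.0]
width: 0.0608
```

Run:
```python
from h import *
for n in ('scene','side'):
    im=bot.read_camera(n);cv2.imwrite(f'pics/{n}9.png',cv2.resize(im,(800,600))[:,:,::-1])
```

```text
(no output)
```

View pics/scene9.png

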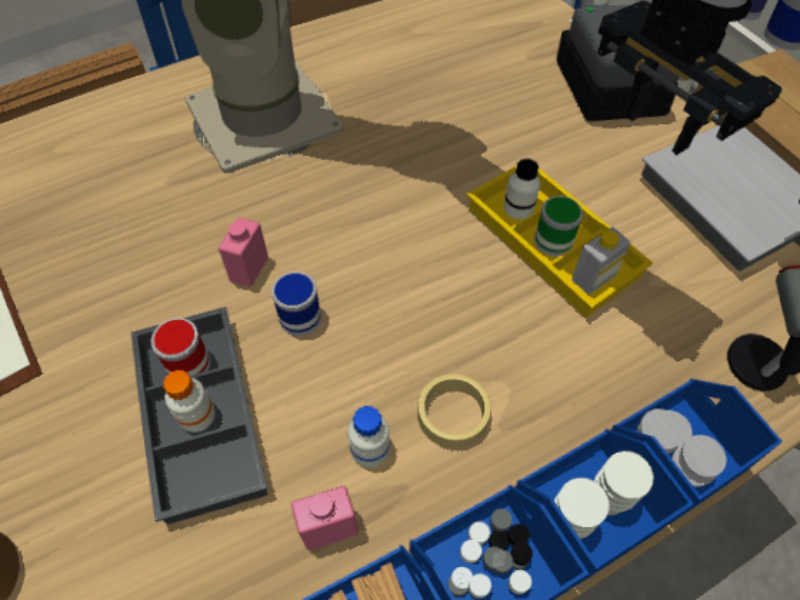

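View pics/side9.png

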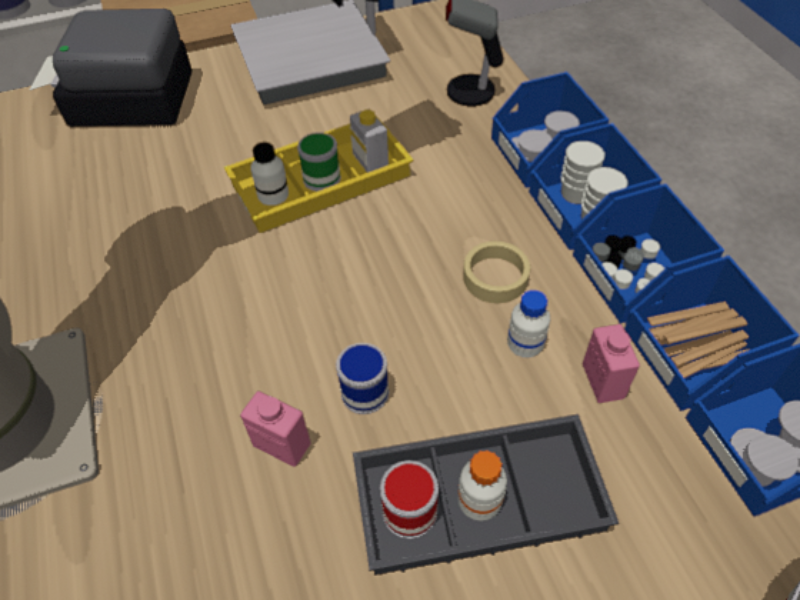

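Run:
```python
from h import *
a=bot.read_camera('scene');b=bot.read_camera('side')
cv2.imwrite('pics/z9.png',np.hstack([cv2.resize(a[100:225,325:455],(400,385),interpolation=3),cv2.resize(b[70:165,155:290],(400,385),interpolation=3)])[:,:,::-1])
# predicted thinner model: upright at (.596,.3015), heading of its x = 8
c=np.array([.596,.3015]);t=np.radians(8.0)
ux=np.array([np.cos(t),np.sin(t)]);uy=np.array([-ux[1],ux[0]])
for n,im in(('scene',a.copy()),('side',b.copy())):
    s=4;im=cv2.resize(im,None,fx=s,fy=s,interpolation=3)
    P=lambda z:[tuple((proj(n,[*(c+i*.019*ux+j*.032*uy),z])*s+2).astype(int)) for i,j in((-1,-1),(1,-1),(1,1),(-1,1))]
    A,B=P(.004),P(.086)
    for i in range(4):
        for p,q in((A[i],A[(i+1)%4]),(B[i],B[(i+1)%4]),(A[i],B[i])): cv2.line(im,tuple(map(int,p)),tuple(map(int,q)),(255,0,255),1)
    m=np.array(A+B).mean(0).astype(int);cv2.imwrite(f'pics/o_{n}.png',im[max(0,m[1]-190):m[1]+190,m[0]-190:m[0]+190,::-1])
cv2.imwrite('pics/o.png',np.hstack([cv2.imread('pics/o_scene.png'),cv2.imread('pics/o_side.png')]))
```

```text
(no output)
```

View pics/z9.png

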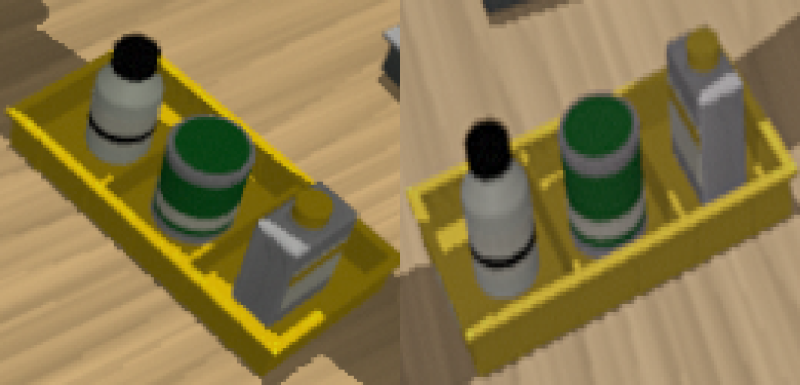

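View pics/o.png

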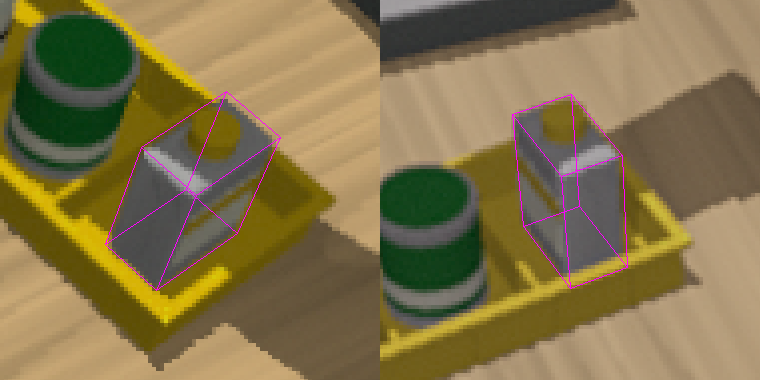

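The upright, floor-seated thinner model overlays both views to within about a pixel or two. Everything stands upright in its own compartment, and the arm is clear.

Run:
```python
from h import *
M={n:bot.camera_model(n) for n in('scene','side')}
# unordered things: start pictures vs now
for n in M:
    o=cv2.imread(f'pics/{n}0.png').astype(int);w=bot.read_camera(n)[:,:,::-1].astype(int)
    boxes={'scene':{'tin_blue':(190,190,225,232),'bottle_blue':(243,283,275,325),'tape':(292,262,345,312)},'side':{'tin_blue':(236,242,272,288),'bottle_blue':(355,205,386,250),'tape':(323,167,372,212)}}[n]
    for k,(x0,y0,x1,y1) in boxes.items():
        print(n,k,cv2.phaseCorrelate(o[y0:y1,x0:x1].mean(2),w[y0:y1,x0:x1].mean(2)))
print(bot.sense()['time_s'],bot.job_done())
```

```text
scene tin_blue ((-0.03411985774140902, 0.5092576629513985), 1.0058635369179685)
scene bottle_blue ((-0.0602550984695327, 0.5146365633812273), 1.0119113726228524)
scene tape ((-0.031190705408629782, 0.0006800233324533167), 0.9965821117756608)
side tin_blue ((-0.012762255794317667, 0.049881130474830115), 1.0069624222797096)
side bottle_blue ((0.018034153143407394, 0.534640895852494), 0.9980298522665676)
side tape ((-0.015801559563865197, 0.49848940292914534), 1.0206997397674031)
the job is handed in; nothing more can be done
36.15 None
```

I placed all five ordered items and handed the job in at 36 s of the 115 s allowed; the interface gives no verdict, so success is judged only by my own checks.

- **Yellow tray:** the black-capped bottle, the green tin and the thinner stand in the near, middle and far compartments.
- **Grey tray:** the red tin and the orange-capped bottle stand in the near and middle compartments.
- **Left alone:** the blue tin, blue-capped bottle and tape roll match their starting pictures to about half a pixel. I did not touch the pink look-alikes.

**Last checks:** both fixed cameras showed all five upright in separate compartments. An outline of an upright thinner seated on the tray floor fitted both views to a pixel or two. The gripper was about 0.3 m up and clear of everything.

**What disagreed or was less certain:**
- The two fixed cameras differed by up to about 8 mm on positions, so I averaged them and checked against the wrist camera.
- The tool picked up a tilt of up to about 0.05 rad during the moves. The interface has no command to correct it, but the items still stand upright.
- Only the orange-capped bottle gave a clear floor-contact force (about 10 N). I released the others at the expected height, so they may have settled by a millimetre or two.

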